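Take the crumb tray out of the toaster

TASK

Take the crumb tray out of the toaster so that it can be wiped. First move the cream mug out of the way: stand it upright on the bare worktop beside the toaster's front, well clear of the tray's path. Then raise the tray by its pull over the low sill, draw it straight out without shifting or tipping the toaster, and lay it gently, flat and right way up, in the middle of the chopping board; leave the onion and the lemon where they are.

Things in the scene. Friction and masses are not known exactly. Their poses are not given: they have to be found in the camera images.
- toaster: Long-slot steel toaster with black end caps, 130 deep x 264 wide x 188 high, 1.1 to 2.1 kg, loose on rubber feet. Origin on the worktop, 52 mm behind the face of its black plinth (x = -52 mm, z 8 to 50 mm, holds the crumb tray); x points from its front (knob, buttons) to its back, y to its lever's end, the robot's left. Its steel face (x = -68 mm, z 50 to 188 mm) overhangs the plinth by 16 mm.
- tray_sill (a point): Middle of the sill's top at the mouth of the tray's channel in the plinth, toaster's axes, at x = -49, z = 18 mm of the toaster. The sill, 6 mm thick, stands 6 mm above the channel's floor (z = 12 mm), on which the tray lies; the roof is at z = 37 mm. The tray's front wall stands just behind the sill: pulled without lifting it catches and drags the toaster.
- crumb_tray: Shallow aluminium tray, 80 deep x 190 wide, rims 12 high, 0.14 to 0.26 kg, pull at the front (-x). Origin under its floor's middle. At the start 0 to 4 mm in front of the toaster's origin, square to it. Raised level by 7 to 11 mm it passes over the sill; at 11.5 mm its front meets the channel's roof and would lift the toaster. Its sloped rear edge rides over the sill. Free once 100 mm out.
- tray_pull (a point): Middle of the tray's black pull, tray's axes: a block 22 deep (x) x 48 wide (y) x 18 high (z), 70 mm in front of the tray's middle, z 6 to 24 mm above its underside. At the start it juts 13 to 17 mm past the steel face's plane, below it. Grip it at its left and right ends; the toaster above leaves room only for a tool leaning 30 to 45 degrees, pointing forward and down.
- mug: Cream mug, 84 across, 91 high, 0.3 kg, upright in front of the toaster. Origin at the underside; its round body is centred at y = +16 mm of its own frame. The handle stands out along its -y axis from y = -26 to -58 mm, up to 29 mm thick along x, from z = 16 to 84 mm, and points roughly to the right. It can be gripped across the handle from above.
- board: Wooden chopping board, fixed, 210 along its x axis x 300 along its y axis x 19 thick, flat on the worktop at the left. Origin under its middle; its y axis points roughly away from the robot.
- onion: Onion, 84 across, 82 high, right of the toaster; leave alone. Origin at its underside at the start.
- lemon: Lemon, 78 x 55 x 56, in front of the board; leave alone. Origin at its underside at the start.

How it is judged:
By the outcome, as a careful person would: the job done as asked, in the order asked, and still so for the second after the job is handed in, with the robot touching nothing.
It also fails if it takes over 59 s, if anything falls off the work surface, if the arm or the gripper's body presses on something with over 40 N, if the wrist force passes 120 N, or if a joint passes its speed limit or range.

ROBOT

A 6-joint arm with a two-finger parallel gripper is mounted at the origin on a cart in front of the work surface, level with it; the furniture and walls round the work are solid. World frame = base frame: x ahead of the robot, y to its left, z up, the work surface at z = 0. Lengths are in m, angles in rad, forces in N, time in s.
With the tool pointing down it reaches from about 0.35 to 0.875 m from the base axis. Payload 4.2 kg.
Tool frame: the origin (TCP) lies on the centre line of the jaws, within the pads' length; the fingertips stand 17 mm ahead of it and the grasp point (between the pads) lies 2 mm behind it; z points along the fingers, y is the line along which they close (so a half turn about z gives the same grasp; the last joint's range is limited). The gripper opens to 85 mm and grips with 20 to 120 N. Pads are 22 mm wide; open, the fingers measure 114 mm over their backs; the gripper's body (76 mm by 85 mm) begins 54 mm behind the grasp point. The pads swing forward as they close: fully open they stand 13 mm farther back than shut.
Start: joints at [1.534, 0.385, 0.008, 0, -1.194, -0.259], TCP at [0.182, 0.598, 0.248] pointing down, gripper open.
Joint ranges: [-3.14, 3.14], [-1.21, 2.06], [-1.07, 1.41], [-3.16, 2.05], [-2.99, -0.16], [-3.1, 3.1]. Speed limits (rad/s): [2.79, 2.79, 3.14, 3.14, 3.14, 3.14].

INTERFACE

Orientations are given as [roll, pitch, yaw] about the fixed x, y, z axes, in that order (R = Rz(yaw) Ry(pitch) Rx(roll)).
In Python, from station import ctrl gives the robot as it stands.
- The arm moves only by the tool steer_hand, called after "Call:" as name(argument=value, ...) on one line, values as JSON. Schema: {"type":"object","properties":{"offsets":{"type":"array","items":{"type":"object","properties":{"wx":{"type":"number"},"wy":{"type":"number"},"wz":{"type":"number"},"tx":{"type":"number"},"ty":{"type":"number"},"tz":{"type":"number"},"aperture":{"type":"number"}},"additionalProperties":false,"required":["aperture"]},"minItems":1,"maxItems":8},"clamp_n":{"type":"number"},"only":{"type":"string"},"quiet":{"type":"boolean"},"lines":{"type":"string"}},"required":["offsets"],"additionalProperties":false}. offsets is a list of rows, 1 to 8 of them, each an object with the fields wx, wy, wz (a rotation vector in rad), tx, ty, tz (the shift in m), aperture (the finger opening in m); a field left out counts as zero (the opening has to be given); each row shifts and turns the commanded pose from where the row before left it, along the tool's axes as they then stand; what a row does not reach is not made up. A row lasts 1/8 s, in which the tool goes at most 0.0625 m and 0.188 rad, less where a joint would pass 70% of its speed; a pose out of reach is approached as far as the arm can. The fingers move at their own pace and stop on an object; clamp_n is the grip in N (left out, the last holds). Time passes only in rows, so rows that do not move let the fingers close. The tool returns the time, the measured TCP pose, the force, the opening and the grip force at its end. only (a regular expression) keeps the lines of the reply that match it, lines (a string "A,B") keeps lines A to B, and quiet returns only ok. Input that does not fit is refused with a message, and nothing moves.
- ctrl.get_obs(): the state, without advancing time (a new reading comes with each control period).
- ctrl.read_camera(name): name is "scene" or "side" or "wrist"; returns a dict with "image" (480x640x3 uint8, red, green, blue), "fx", "fy", "cx", "cy" (pixels), "xyz" and "attitude" of the camera in the world. Camera axes: x right, y down, z forward; pixel columns grow to the right and rows downward; lengths in m; the calibration is good to about 2 mm. A picture is of the moment at which its call begins. There is no depth.
- ctrl.finish_job(): hands the job in; it is judged then, once.
The state is a dict: "time_s": time; "q": joint angles; "joint_velocities": joint speeds; "effort": joint torques, N m; "tcp_pos": TCP position; "ee_rot": TCP orientation; "force": force on the tool from outside, world axes, zero at the start; "moment": the same for the moment, N m; "grip_width": finger opening in m; "gripper_force": force on a finger pad.
Only numpy, scipy, OpenCV 4.12 (cv2) and the standard library are available. Lean on these libraries where they do the work, as an engineer would, in place of code of your own. Each camera call takes 0.05 s, during which the arm holds its last target. There are 200 camera calls.

## Working session

There is one attempt and no reset: what is moved stays moved. The work goes in short steps, Python scripts to look and compute and a tool call to move; the robot and the scene stay as the last step left them, time stands still between calls to the robot, and variables do not carry over. Pictures are saved under pics/ and viewed, at most 10 in all, crops included, and the job is handed in when it is done.

```bash
ls; mkdir -p pics
```

Run:
```python
from station import ctrl
import cv2
for n in("scene","side","wrist"):
    r=ctrl.read_camera(n); cv2.imwrite(f"pics/{n}0.png",r["image"][:,:,::-1]); print(n,{k:v for k,v in r.items() if k!="image"})
print(ctrl.get_obs())
```

```text
pics
station.py
scene {'fx': 433.1447870147543, 'fy': 433.1447870147543, 'cx': 322.55426259882756, 'cy': 235.83900045536146, 'xyz': array([-0.05256223, -0.49820999,  0.58630912]), 'attitude': array([-2.19201153, -0.00861077, -0.91746739])}
side {'fx': 476.92717536974186, 'fy': 476.92717536974186, 'cx': 317.5175336092648, 'cy': 242.03471972235639, 'xyz': array([0.23843872, 0.74260193, 0.64869408]), 'attitude': array([-2.16664956, -0.01487158, -2.72040244])}
wrist {'fx': 410.3493161794253, 'fy': 410.3493161794253, 'cx': 321.83717742405054, 'cy': 241.7173165389603, 'xyz': array([0.24733115, 0.57789777, 0.37201623]), 'attitude': array([ 2.86704017e+00, -1.43117162e-03, -1.86661283e+00])}
{'time_s': 0.15, 'q': array([ 1.53361374e+00,  3.85396592e-01,  6.95552160e-03, -3.59684835e-04,
       -1.19402860e+00, -2.58600782e-01]), 'joint_velocities': array([-0.00085166, -0.00408615,  0.00532028,  0.00051357,  0.00116279,
        0.00014201]), 'effort': array([-2.72960824e-04, -3.92677689e+01,  1.88583541e+01,  4.18868423e+00,
       -3.41588551e-03, -3.99427025e-07]), 'tcp_pos': array([0.18204229, 0.59746993, 0.24746784]), 'ee_rot': array([ 3.13988945e+00, -1.04806992e-04, -2.95915896e-01]), 'force': array([-0.64346489, -0.17808217,  0.18122414]), 'moment': array([ 0.06304164, -0.00369316, -0.00126835]), 'gripper_force': 0.0, 'grip_width': 0.08494460928450472}
```
View pics/scene0.png

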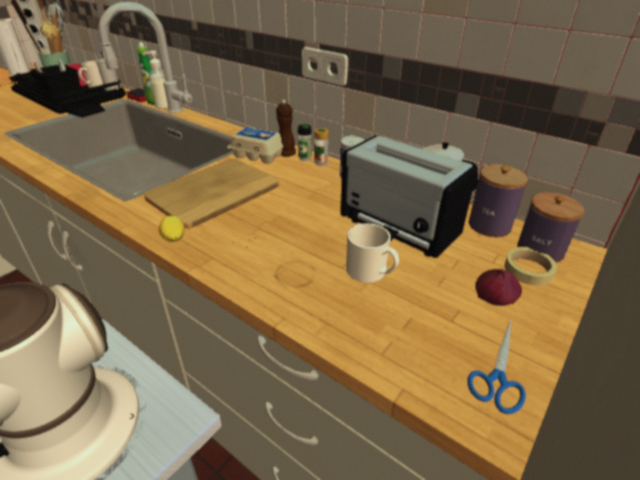

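View pics/side0.png

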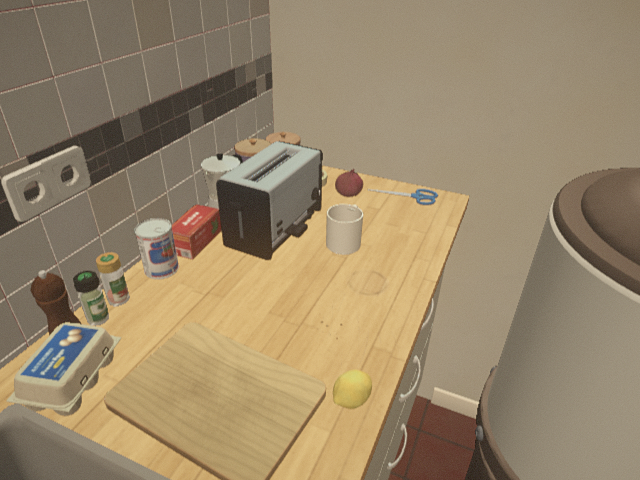

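The scene view shows the mug at about (370,252) with its handle to the right, the toaster at about (410,190), the board at about (212,190), the lemon at (172,228) and the onion at (498,287). The side view shows the board's corners at about (195,325), (324,390), (250,478) and (108,398), and the mug at (345,230). I'll enlarge both for accurate pixels.

Create h.py:
```python
import numpy as np, cv2
from scipy.spatial.transform import Rotation as R
from station import ctrl
CAM={'scene':dict(f=433.1447870147543,c=(322.55426259882756,235.83900045536146),p=np.array([-0.05256223,-0.49820999,0.58630912]),a=[-2.19201153,-0.00861077,-0.91746739]),
'side':dict(f=476.92717536974186,c=(317.5175336092648,242.03471972235639),p=np.array([0.23843872,0.74260193,0.64869408]),a=[-2.16664956,-0.01487158,-2.72040244])}
def ray(n,u,v):
    k=CAM[n]; d=R.from_euler('xyz',k['a']).apply([(u-k['c'][0])/k['f'],(v-k['c'][1])/k['f'],1]); return k['p'],d/np.linalg.norm(d)
def onz(n,u,v,z=0):
    p,d=ray(n,u,v); return p+d*(z-p[2])/d[2]
def proj(n,X):
    k=CAM[n]; c=R.from_euler('xyz',k['a']).inv().apply(np.atleast_2d(X)-k['p']); return c[:,:2]/c[:,2:]*k['f']+np.array(k['c'])
def tri(obs):
    A=np.zeros((3,3));b=np.zeros(3)
    for n,u,v in obs:
        p,d=ray(n,u,v);M=np.eye(3)-np.outer(d,d);A+=M;b+=M@p
    return np.linalg.solve(A,b)
def crop(im,x0,y0,x1,y1,s,fn):
    c=cv2.resize(im[y0:y1,x0:x1],None,fx=s,fy=s,interpolation=cv2.INTER_CUBIC)
    for x in range((x0+19)//20*20,x1,20):cv2.line(c,(int((x-x0)*s),0),(int((x-x0)*s),6),(0,0,255),1);cv2.putText(c,str(x),(int((x-x0)*s),16),0,.35,(0,0,255))
    for y in range((y0+19)//20*20,y1,20):cv2.line(c,(0,int((y-y0)*s)),(6,int((y-y0)*s)),(0,0,255),1);cv2.putText(c,str(y),(8,int((y-y0)*s)+4),0,.35,(0,0,255))
    cv2.imwrite(fn,c)
```

Run:
```python
from h import *
crop(cv2.imread('pics/scene0.png'),335,130,485,285,3.8,'pics/sc1.png')
crop(cv2.imread('pics/side0.png'),210,130,370,265,4.4,'pics/sd1.png')
for u,v in [(148,196),(195,222),(278,184),(231,162)]: print('b',onz('scene',u,v,.019))
for u,v in [(195,325),(324,389),(250,475),(108,397)]: print('b',onz('side',u,v,.019))
```

```text
b [0.44281497 0.43863622 0.019     ]
b [0.43942392 0.24891978 0.019     ]
b [0.69638623 0.2202864  0.019     ]
b [0.70988779 0.41847888 0.019     ]
b [0.70326088 0.2403037  0.019     ]
b [0.42689424 0.27337816 0.019     ]
b [0.46127903 0.44767127 0.019     ]
b [0.73027837 0.43070311 0.019     ]
```

View pics/sc1.png

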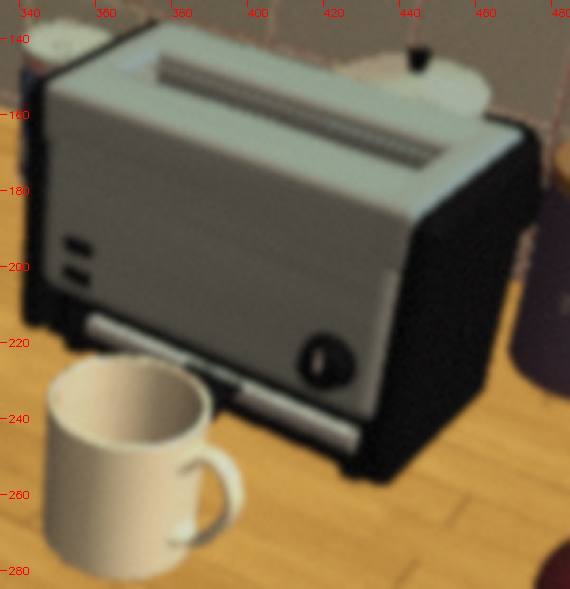

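View pics/sd1.png

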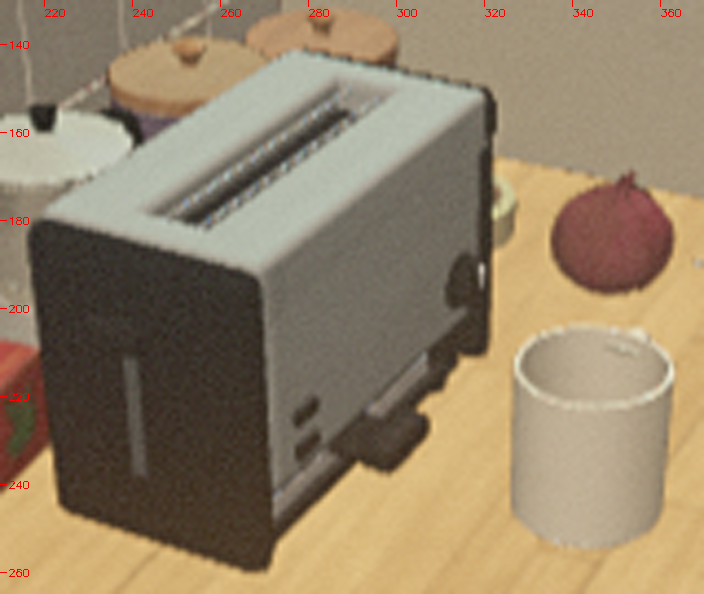

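The scene crop shows the mug rim spanning u 347–391 and v 223–248, the base bottom at v 282 and the handle tip at (399,262). The toaster's front-right bottom corner is at (436,257). The side crop shows the mug rim at u 327–363 and v 204–223, the pull at about (299–307, 225–237) and the toaster's left-front bottom corner at (269.5,259.5). Next I fit the poses.

Run:
```python
from h import *
from scipy.optimize import least_squares as ls
t=np.linspace(0,2*np.pi,90)
def circ(c,z): return np.c_[c[0]+.042*np.cos(t),c[1]+.042*np.sin(t),0*t+z]
def f(c):
    r=[]
    for n,m in(('scene',(347.4,390.8,223.4,248.4,282.1)),('side',(326.6,363.2,203.9,222.7,254.3))):
        T=proj(n,circ(c,.091));B=proj(n,circ(c,0)); r+=[T[:,0].min()-m[0],T[:,0].max()-m[1],T[:,1].min()-m[2],T[:,1].max()-m[3],B[:,1].max()-m[4]]
    return r
s=ls(f,onz('side',345,245)[:2]); print('mug',s.x,np.round(s.fun,1)); c=s.x
for z in(.05,.06): print('handle tip',onz('scene',399.2,261.6,z)[:2]-c)
print('handle top side',onz('side',355.5,205.7,.084)[:2]-c)
# handle attach
obs=[('side',269.5,259.5,-68,132,8),('side',269.5,191.8,-68,132,186),('side',216.8,180.5,62,132,186),('scene',436.3,257.1,-68,-132,8),('scene',444.2,186.6,-68,-125,186),('scene',477,165.5,62,-132,184),('side',276.8,141.5,62,-125,188),('side',321.6,150.5,-68,-132,184),('scene',343,152.4,-68,132,184)]
def g(p):
    r=[]
    for n,u,v,x,y,z in obs:
        a=np.array([x,y,z])/1000; q=R.from_euler('z',p[2]).apply(a)+[p[0],p[1],0]; r+=list(proj(n,q)[0]-[u,v])
    return r
s=ls(g,[.65,-.1,0],loss='soft_l1'); print('toaster',s.x,np.round(np.reshape(s.fun,(-1,2)),1))
print('pull', onz('side',299,236.8,.018),onz('side',307.3,225.5,.036))
def b(p):
    r=[]
    S=[('scene',148,196,-1,1),('scene',195,222,-1,-1),('scene',278,184,1,-1),('scene',231,162,1,1),('side',195,325,1,-1),('side',324,389,-1,-1),('side',250,475,-1,1),('side',108,397,1,1)]
    for n,u,v,i,j in S:
        q=R.from_euler('z',p[2]).apply([i*.15,j*.105,.019])+[p[0],p[1],0]; r+=list(proj(n,q)[0]-[u,v])
    return r
s=ls(b,[.57,.34,0]); print('board',s.x,np.round(np.reshape(s.fun,(-1,2)),1))
print('onion',onz('scene',498,287,.04),onz('side',349,183,.04),'lemon',onz('side',353,390,.028),onz('scene',172,228,.028))
```

```text
mug [ 0.55984119 -0.15020487] [ 0.2 -0.5 -0.8 -1.1  1.1  0.2  0.2 -0.7 -0.9  0.7]
handle tip [ 0.00939341 -0.06791368]
handle tip [-0.00220059 -0.07313625]
handle top side [-0.0072605 -0.0503271]
toaster [ 0.73613925 -0.12874748 -0.02844013] [[ 1.5  5.8]
 [-2.   3. ]
 [-2.4  0.7]
 [-0.3  5.1]
 [ 3.6  0.9]
 [ 1.7  0.3]
 [-1.5 -2.3]
 [ 1.6 -1.2]
 [-3.5 -1. ]]
pull [ 0.6593736  -0.11153584  0.018     ] [ 0.6509041  -0.14009933  0.036     ]
board [ 0.58557259  0.34042693 -0.09768898] [[ -3.6  -3.1]
 [ -5.1   2.3]
 [  6.7  -4. ]
 [  6.   -5.1]
 [ -3.2  -9.7]
 [  6.  -10. ]
 [  5.   12.3]
 [ -7.   -3.4]]
onion [ 0.62843478 -0.39598283  0.04      ] [ 0.63781946 -0.38574297  0.04      ] lemon [0.38146427 0.26247371 0.028     ] [0.38386021 0.25836004 0.028     ]
```

Call:
steer_hand(offsets=[{"tx":0.037, "ty":0.042, "aperture":0.085}, {"tx":0.037, "ty":0.042, "aperture":0.085}, {"tx":0.037, "ty":0.042, "aperture":0.085}, {"tx":0.037, "ty":0.042, "aperture":0.085}, {"tx":0.037, "ty":0.042, "aperture":0.085}, {"tx":0.037, "ty":0.042, "aperture":0.085}, {"tx":0.037, "ty":0.042, "aperture":0.085}, {"tx":0.037, "ty":0.042, "aperture":0.085}])

```text
time_s: 1.15
tcp_pos: [0.3676, 0.1884, 0.2484]
ee_rot: [-3.141, -0.0, -0.295]
force: [1.1, 0.8, -0.2]
grip_width: 0.0849
gripper_force: 0.0
```

Call:
steer_hand(offsets=[{"tx":0.037, "ty":0.042, "aperture":0.085}, {"tx":0.037, "ty":0.042, "aperture":0.085}, {"tx":0.037, "ty":0.042, "aperture":0.085}, {"tx":0.037, "ty":0.042, "aperture":0.085}, {"tx":0.037, "ty":0.042, "aperture":0.085}, {"tx":0.037, "ty":0.042, "aperture":0.085}, {"tx":0.037, "ty":0.042, "aperture":0.085}, {"tx":0.037, "ty":0.042, "aperture":0.085}])

```text
time_s: 2.15
tcp_pos: [0.553, -0.2194, 0.248]
ee_rot: [-3.142, 0.0, -0.296]
force: [0.7, 0.5, 0.0]
grip_width: 0.0849
gripper_force: 0.0
```

Run:
```python
from h import *
for u,v in [(509,322),(482,385),(515,400)]: print('sc',onz('scene',u,v))
```

```text
sc [ 0.59653734 -0.43718618  0.        ]
sc [ 0.43541478 -0.44751749  0.        ]
sc [ 0.4404149 -0.4973384  0.       ]
```
Hmm: started time 0.15 +camera... fine (camera calls don't add? 0.15 = 3 calls).

Call:
steer_hand(offsets=[{"wz":0.182, "aperture":0.085}, {"wz":0.182, "aperture":0.085}, {"wz":0.182, "aperture":0.085}, {"wz":0.182, "aperture":0.085}, {"wz":0.182, "aperture":0.085}, {"wz":0.182, "aperture":0.085}, {"wz":0.182, "aperture":0.085}, {"aperture":0.085}])

```text
time_s: 3.15
tcp_pos: [0.5524, -0.2175, 0.248]
ee_rot: [3.141, 0.0, -1.568]
force: [0.0, 0.1, 0.3]
grip_width: 0.0853
gripper_force: 0.0
```

Run:
```python
from h import *
r=ctrl.read_camera('wrist'); cv2.imwrite('pics/w1.png',r['image'][:,:,::-1]); print(repr(r['xyz']),repr(r['attitude']),r['cx'],r['cy']); print(ctrl.get_obs()['q'])
crop(cv2.imread('pics/w1.png'),0,0,640,480,1.25,'pics/w1c.png')
```

```text
array([ 0.5522105 , -0.28589972,  0.37262322]) array([ 2.86629943e+00, -6.90271835e-04, -3.13841422e+00]) 321.83717742405054 241.7173165389603
[-1.02631248e-01  3.32029144e-01 -7.22115585e-02 -1.60868613e-04
 -1.16713923e+00  1.06721958e-01]
```

View pics/w1c.png

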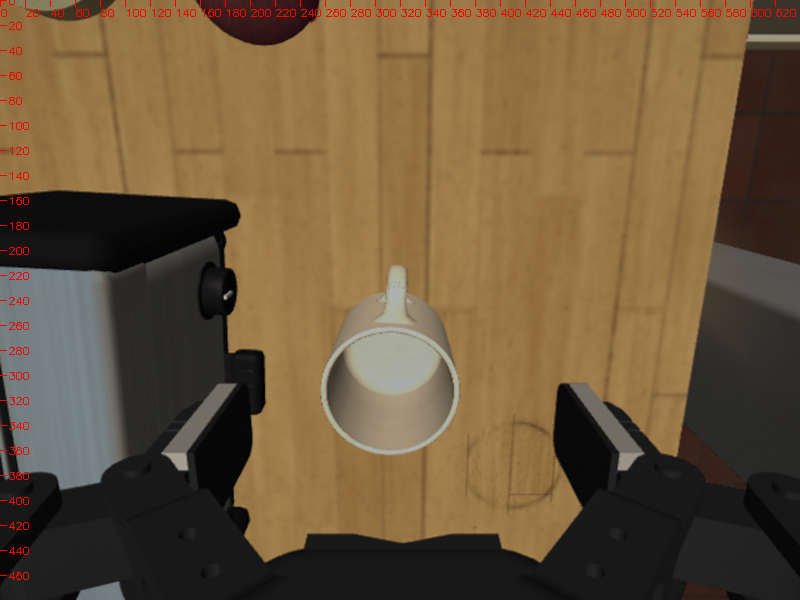

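The wrist view shows the rim circle centred at about (312,313), the handle pointing up the image to (318,215), and the pull at about (186–212, 280–330), with the toaster at the left. Now I'll work out the positions.

Run:
```python
from h import *
CAM['w']=dict(f=410.35,c=(321.837,241.717),p=np.array([ 0.5522105,-0.28589972,0.37262322]),a=[2.86629943,-6.9027e-04,-3.13841422])
s=1/1.25
c=onz('w',390.5*s,391*s,.091); print('rim c',c, onz('w',322*s,391*s,.091),onz('w',459*s,391*s,.091))
for u,v,z in[(398,268,.075),(397,318,.084),(397,290,.084),(386,268,.075),(409,268,.07)]: print('handle',onz('w',u*s,v*s,z)-c)
for u,v in[(265,350),(265,413),(234,350),(234,413)]: print('pull',onz('w',u*s,v*s,.036))
```

```text
rim c [ 0.55866335 -0.1509454   0.091     ] [ 0.59974906 -0.1508284   0.091     ] [ 0.51756936 -0.15106243  0.091     ]
handle [-0.00431622 -0.07187808 -0.016     ]
handle [-0.00381811 -0.04370284 -0.007     ]
handle [-0.00381177 -0.06075086 -0.007     ]
handle [ 0.00278525 -0.07185655 -0.016     ]
handle [-0.01089957 -0.07083848 -0.021     ]
pull [ 0.64770832 -0.15570851  0.036     ]
pull [ 0.65110475 -0.10687561  0.036     ]
pull [ 0.66941114 -0.15564532  0.036     ]
pull [ 0.6736091  -0.10681233  0.036     ]
```

Call:
steer_hand(offsets=[{"tx":-0.006, "ty":-0.003, "tz":0.05, "aperture":0.085}, {"tz":0.05, "aperture":0.085}, {"tz":0.05, "aperture":0.085}, {"tz":0.04, "aperture":0.085}, {"aperture":0.085}, {"aperture":0.0}, {"aperture":0.0}, {"aperture":0.0}], clamp_n=50)

```text
time_s: 4.2
tcp_pos: [0.5564, -0.2117, 0.06]
ee_rot: [-3.139, -0.0, -1.569]
force: [-0.7, 0.6, 0.0]
grip_width: 0.0315
gripper_force: 0.0
```

Call:
steer_hand(offsets=[{"aperture":0}, {"aperture":0}, {"aperture":0}])

```text
time_s: 4.58
tcp_pos: [0.5562, -0.2119, 0.0596]
ee_rot: [-3.14, -0.001, -1.569]
force: [-1.2, -0.4, 7.4]
grip_width: 0.0189
gripper_force: 46.7
```

Call:
steer_hand(offsets=[{"tz":-0.03, "aperture":0}, {"tz":-0.03, "aperture":0}, {"tx":0.0425, "ty":0.01, "aperture":0}, {"tx":0.0425, "ty":0.01, "aperture":0}, {"tx":0.0425, "ty":0.01, "aperture":0}, {"tx":0.0425, "ty":0.01, "aperture":0}, {"aperture":0}, {"aperture":0}])

```text
time_s: 5.58
tcp_pos: [0.515, -0.381, 0.1171]
ee_rot: [3.14, 0.002, -1.571]
force: [-0.7, 0.4, -3.2]
grip_width: 0.0184
gripper_force: 47.0
```

Call:
steer_hand(offsets=[{"tz":0.02, "aperture":0}, {"tz":0.02, "aperture":0}, {"tz":0.01, "aperture":0}, {"tz":0.005, "aperture":0}, {"tz":0.004, "aperture":0}, {"aperture":0}])

```text
time_s: 6.32
tcp_pos: [0.5171, -0.3824, 0.0607]
ee_rot: [-3.138, -0.002, -1.57]
force: [1.6, -3.3, 4.1]
grip_width: 0.0183
gripper_force: 48.5
```

Call:
steer_hand(offsets=[{"aperture":0.045}, {"aperture":0.045}, {"aperture":0.045}, {"tz":-0.04, "aperture":0.045}, {"tz":-0.05, "aperture":0.045}, {"tz":-0.05, "aperture":0.085}, {"tx":-0.03, "tz":-0.05, "aperture":0.085}, {"aperture":0.085}])

```text
time_s: 7.32
tcp_pos: [0.5175, -0.3511, 0.2548]
ee_rot: [-3.132, -0.004, -1.568]
force: [-0.1, -0.4, -0.4]
grip_width: 0.0849
gripper_force: 0.0
```

Run:
```python
from h import *
a=ctrl.read_camera('scene')['image'];b=ctrl.read_camera('side')['image']
A=a[120:400,300:600,::-1];B=b[120:400,200:500,::-1]
cv2.imwrite('pics/after.png',cv2.resize(np.hstack([A,B]),(800,373)))
```

```text
(no output)
```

View pics/after.png

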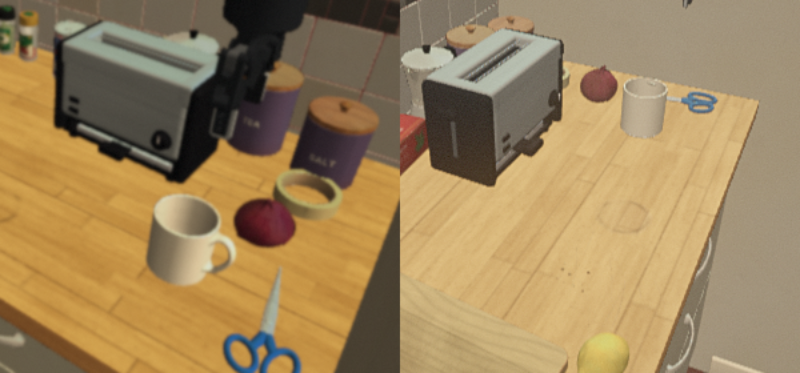

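The mug stands upright at the right, clear of the tray's path, and the onion is untouched. The pull is now in full view at (112,150) in the left half. Next I turn the tool and look from the front.

Call:
steer_hand(offsets=[{"tx":-0.055, "ty":-0.005, "aperture":0.085}, {"tx":-0.055, "ty":-0.005, "aperture":0.085}, {"tx":-0.055, "ty":-0.005, "aperture":0.085}, {"tx":-0.055, "ty":-0.005, "aperture":0.085}, {"wz":0.174, "aperture":0.085}, {"wz":0.174, "aperture":0.085}, {"wz":0.174, "aperture":0.085}, {"wz":0.174, "aperture":0.085}])

```text
time_s: 8.43
tcp_pos: [0.5346, -0.1317, 0.247]
ee_rot: [3.138, -0.003, -2.272]
force: [0.5, 0.4, -0.3]
grip_width: 0.0853
gripper_force: 0.0
```

Call:
steer_hand(offsets=[{"wz":0.174, "aperture":0.085}, {"wz":0.174, "aperture":0.085}, {"wz":0.174, "aperture":0.085}, {"wz":0.174, "aperture":0.085}, {"wz":0.174, "aperture":0.085}, {"aperture":0.085}, {"aperture":0.085}])

```text
time_s: 9.3
tcp_pos: [0.5351, -0.1317, 0.2482]
ee_rot: [3.142, -0.002, -3.134]
force: [0.8, 0.3, -0.8]
grip_width: 0.0846
gripper_force: 0.0
```

Run:
```python
from h import *
r=ctrl.read_camera('wrist'); cv2.imwrite('pics/w2.png',r['image'][:,:,::-1]); print(repr(r['xyz']),repr(r['attitude'])); print(ctrl.get_obs()['q'])
crop(cv2.imread('pics/w2.png'),0,0,640,480,1.25,'pics/w2c.png')
```

```text
array([ 0.46621717, -0.13196256,  0.37302218]) array([ 2.86933036e+00, -6.45776938e-04,  1.57879815e+00])
[ 5.28652451e-02  2.60004651e-01 -1.73785227e-01 -1.38909013e-04
 -1.13867255e+00 -1.61614364e+00]
```

View pics/w2c.png

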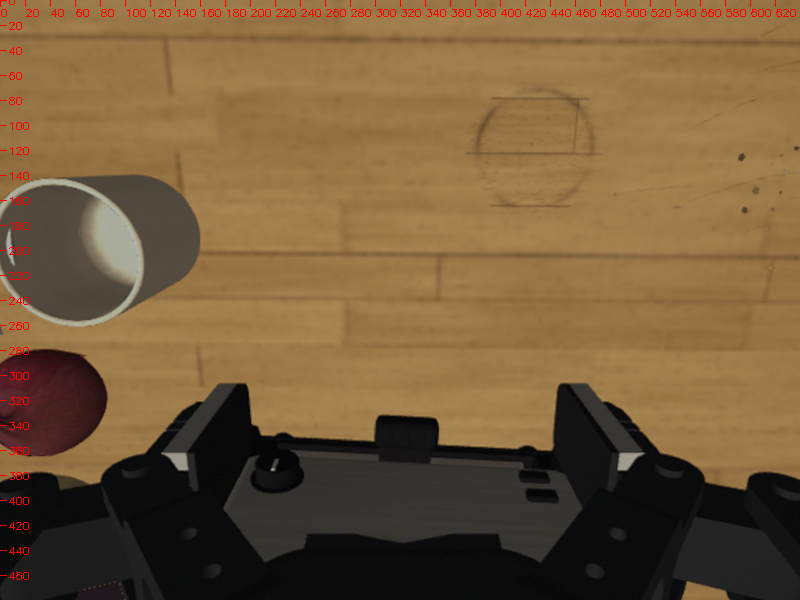

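The front view shows the pull at columns 301–350 and rows 334–369. The plinth's lower edge runs from (220,349) to (432,360), so the toaster is yawed slightly. The mug and onion are at the far left.

Run:
```python
from h import *
CAM['w']=dict(f=410.35,c=(321.837,241.717),p=np.array([ 0.46621717,-0.13196256,0.37302218]),a=[2.86933036,-6.458e-4,1.57879815])
im=cv2.imread('pics/w2.png'); g=cv2.cvtColor(im,cv2.COLOR_BGR2GRAY).astype(float)
g=cv2.GaussianBlur(g,(3,3),0)
def edge(us,v0,v1):  # strongest bright->dark (downwards), subpixel-ish
    return np.array([(u,v0+np.argmin(np.diff(g[v0:v1,u]))+.5) for u in us])
def fit(P,z):
    W=np.array([onz('w',u,v,z) for u,v in P]); k,b=np.polyfit(W[:,1],W[:,0],1)
    r=W[:,0]-k*W[:,1]-b; m=abs(r)<.0015; k,b=np.polyfit(W[m,1],W[m,0],1); return 'yaw',-np.arctan(k),'x at y=-.131',k*-.131+b,'n',m.sum()
P=edge(list(range(235,298,3))+list(range(354,420,3)),335,372)
print('plinth edge z=.008',fit(P,.008)); print(P[::5].tolist())
Q=edge(range(305,347,3),325,345); print('pull bottom/front z=.018',fit(Q,.018),Q[::4].tolist())
print('pull ends',[onz('w',u,336,.018)[1] for u in(301.2,350.4)],[onz('w',u,345,.036)[1] for u in(301.2,350.6)])
for u in(325,):print(np.round(g[325:375,u]).tolist())
```

```text
plinth edge z=.008 ('yaw', np.float64(-0.05241891467743807), 'x at y=-.131', np.float64(0.6843982663545276), 'n', np.int64(42))
[[235.0, 349.5], [250.0, 349.5], [265.0, 350.5], [280.0, 351.5], [295.0, 352.5], [366.0, 356.5], [381.0, 356.5], [396.0, 357.5], [411.0, 358.5]]
pull bottom/front z=.018 ('yaw', np.float64(-0.057103853372325514), 'x at y=-.131', np.float64(0.6553587616933914), 'n', np.int64(14)) [[305.0, 331.5], [317.0, 332.5], [329.0, 332.5], [341.0, 333.5]]
pull ends [np.float64(-0.14999503119072513), np.float64(-0.1027721962595437)] [np.float64(-0.14913132546654462), np.float64(-0.10382402792342642)]
[136.0, 136.0, 137.0, 136.0, 135.0, 132.0, 122.0, 91.0, 46.0, 14.0, 6.0, 7.0, 8.0, 10.0, 12.0, 14.0, 15.0, 16.0, 15.0, 17.0, 19.0, 19.0, 19.0, 19.0, 19.0, 19.0, 19.0, 19.0, 19.0, 19.0, 19.0, 19.0, 17.0, 17.0, 19.0, 19.0, 19.0, 20.0, 20.0, 19.0, 19.0, 20.0, 20.0, 20.0, 26.0, 37.0, 46.0, 50.0, 50.0, 50.0]
```

Call:
steer_hand(offsets=[{"wz":0.06, "aperture":0.085}, {"wy":-0.1833, "aperture":0.085}, {"wy":-0.1833, "aperture":0.085}, {"wy":-0.1833, "aperture":0.085}, {"wy":-0.1833, "aperture":0.085}, {"tx":0.018, "ty":0.002, "tz":0.049, "aperture":0.085}, {"tx":0.018, "ty":0.002, "tz":0.049, "aperture":0.085}, {"tx":0.018, "ty":0.002, "tz":0.049, "aperture":0.085}])

```text
time_s: 10.35
tcp_pos: [0.5831, -0.1564, 0.1419]
ee_rot: [3.073, 0.686, 3.091]
force: [-0.3, -0.6, 0.4]
grip_width: 0.0848
gripper_force: 0.0
```

Call:
steer_hand(offsets=[{"aperture":0.085}, {"aperture":0.085}])

```text
time_s: 10.6
tcp_pos: [0.5823, -0.157, 0.1432]
ee_rot: [3.074, 0.685, 3.091]
force: [0.4, -0.3, 0.5]
grip_width: 0.0849
gripper_force: 0.0
```

Run:
```python
from h import *
r=ctrl.read_camera('wrist'); cv2.imwrite('pics/w3.png',r['image'][:,:,::-1]); print(repr(r['xyz']),repr(r['attitude'])); o=ctrl.get_obs();print(o['q'],o['tcp_pos'],R.from_euler('xyz',o['ee_rot']).as_matrix())
crop(cv2.imread('pics/w3.png'),0,0,640,480,1.25,'pics/w3c.png')
```

```text
array([ 0.44909661, -0.15844449,  0.1959026 ]) array([ 2.18114492, -0.05270766,  1.56316721])
[-0.06561935  0.28070862 -0.46438717 -0.50491211 -0.16034599 -1.05949504] [ 0.58217482 -0.15669232  0.14385825] [[-0.7728431   0.00746693  0.63455321]
 [ 0.03896014  0.99860283  0.03570004]
 [-0.63340007  0.05231282 -0.77205422]]
```

View pics/w3c.png

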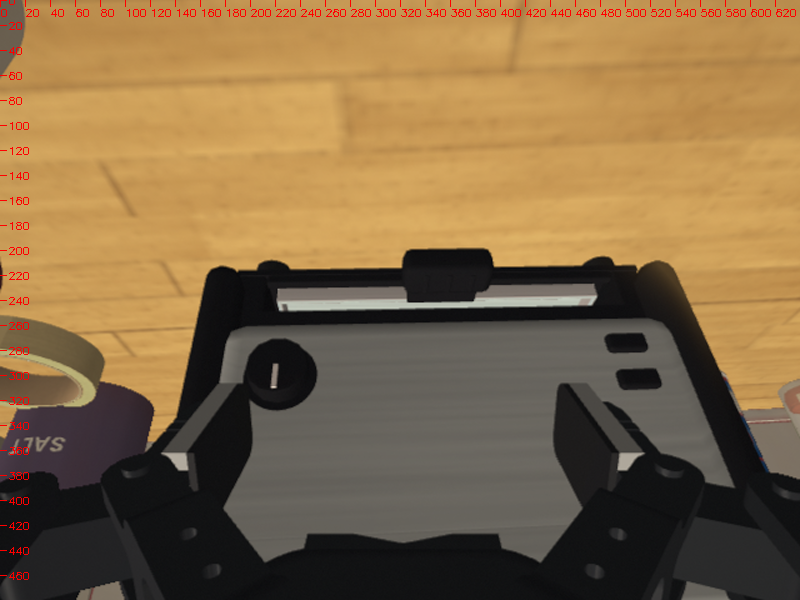

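The view shows the pull centred at about column 358 (in 640-wide pixels) and the tray's aluminium front above the sill. The tool is tilted because joint 5 reached its limit (-0.16). I'll fit the arm's kinematics and pick a lean that can be reached.

Create kin.py:
```python
from h import *
from scipy.optimize import least_squares as ls
def fk(q,P):
    d,h,a2,a3,L,d6=P[:6]
    Rz=lambda a:R.from_euler('z',a);Ry=lambda a:R.from_euler('y',a)
    A=Rz(q[0]); p=np.array([0,0,h])+A.apply([0,d,0]); A=A*Ry(q[1]); p=p+A.apply([0,0,a2]); A=A*Ry(-q[2]); p=p+A.apply([L,0,a3])
    A=A*R.from_euler('x',s4*q[3])*Ry(-q[4]); p=p+A.apply([d6,0,0]); A=A*R.from_euler('x',s6*q[5])
    # tool z = x axis of A ; at q=0 fixed offset
    return p,A*OFF
s4,s6=1,1
OFF=R.identity()
D=[([1.53361374,.385396592,.00695552,-.00036,-1.1940286,-.258600782],[.18204,.59747,.24747],[3.13989,-.0001,-.295916]),
([-.102631248,.332029144,-.0722115585,-.00016,-1.16713923,.106721958],[.5524,-.2175,.248],[3.141,0,-1.568]),
([.0528652451,.260004651,-.173785227,-.00014,-1.13867255,-1.61614364],[.5351,-.1317,.2482],[3.142,-.002,-3.134]),
([-.06561935,.28070862,-.46438717,-.50491211,-.16034599,-1.05949504],[.58217482,-.15669232,.14385825],None)]
D[3]=(D[3][0],D[3][1],R.from_matrix([[-.7728431,.00746693,.63455321],[.03896014,.99860283,.03570004],[-.63340007,.05231282,-.77205422]]).as_euler('xyz'))
best=None
def setup():
    global s4,s6,OFF
    res=[]
    for s4_ in(1,-1):
        for s6_ in(1,-1):
            s4,s6=s4_,s6_; OFF=R.identity()
            # OFF from first datum
            _,A=fk(D[0][0],[0]*6); OFF_=A.inv()*R.from_euler('xyz',D[0][2]); OFF=OFF_
            e=sum((fk(q,[0]*6)[1].inv()*R.from_euler('xyz',r)).magnitude() for q,_,r in D); res.append((e,s4_,s6_,OFF_))
    res.sort(key=lambda t:t[0]); e,s4,s6,OFF=res[0]
    f=lambda P:np.r_[np.concatenate([fk(q,P)[0]-p for q,p,_ in D])*1000,(np.array(P)-P0)*.5]
    P0=np.array([-.16,.33,.43,0.,.43,.2]); s=ls(f,P0); return e,s
E0,S=setup(); P=S.x
LO=[-3.14,-1.21,-1.07,-3.16,-2.99,-3.1];HI=[3.14,2.06,1.41,2.05,-.162,3.1]
def ik(p,Rt,q0):
    f=lambda q:np.r_[(fk(q,P)[0]-p)*100,(fk(q,P)[1].inv()*Rt).as_rotvec()*30]
    return ls(f,np.clip(q0,np.array(LO)+.001,np.array(HI)-.001),bounds=(LO,HI))
def lean(deg,yaw): # tool z forward/down, tool x toward robot
    return R.from_euler('z',yaw)*R.from_euler('y',-np.radians(deg))*R.from_matrix([[-1,0,0],[0,1,0],[0,0,-1]])
if __name__=='__main__':
    print(E0,s4,s6,P,np.round(S.fun,1))
    for l in(30,34,38,42,45):
      for nm,p,y in(('pre',[.593,-.125,.102],-.053),('grip',[.66,-.128,.0275],-.053),('lift',[.66,-.128,.0365],-.053),('out',[.52,-.12,.0365],-.053),('up',[.5,-.12,.12],-.053),('board',[.52,.34,.047],-.09)):
        best=min((ik(np.array(p),lean(l,y),q0) for q0 in([0,.5,-.4,-.4,-.3,-1.1],[0,.5,-.4,.8,-.5,-2.6],[0,.5,-.4,-1.5,-.5,0],[.8,.3,-.4,-1.,-.5,0])),key=lambda s:s.cost)
        print(l,nm,'cost %.4f'%best.cost,np.round(best.x,2))
```

```bash
python3 kin.py
```

```text
0.0018374387410008764 -1 -1 [-0.15201887 -0.03761427  0.50329469  0.10893744  0.39704118  0.13666977] [ -7.9  -5.4  -0.8   0.9   7.7  -2.5   7.4   8.2  -4.1  -1.4 -23.2   7.5
   0.   -0.2   0.    0.1  -0.   -0. ]
30 pre cost 0.0000 [ 0.06  0.34 -0.48  0.24 -0.23 -1.9 ]
30 grip cost 0.0955 [ 0.05  0.54 -0.37  0.34 -0.16 -1.99]
30 lift cost 0.0020 [ 0.05  0.53 -0.37  0.32 -0.16 -1.97]
30 out cost 2.8501 [ 0.12  0.29 -0.75  1.38 -0.16 -3.1 ]
30 up cost 0.0000 [ 0.08  0.15 -0.69  0.31 -0.22 -1.99]
30 board cost 4.9543 [ 0.89  0.46 -0.41  0.72 -0.57 -3.1 ]
34 pre cost 0.0190 [ 0.06  0.33 -0.51  0.42 -0.16 -2.08]
34 grip cost 2.1908 [ 0.06  0.53 -0.37  0.62 -0.16 -2.28]
34 lift cost 1.5244 [ 0.06  0.52 -0.37  0.54 -0.16 -2.2 ]
34 out cost 2.7792 [ 0.05  0.31 -0.79 -3.16 -0.16  1.5 ]
34 up cost 0.0327 [ 0.09  0.14 -0.71  0.54 -0.16 -2.22]
34 board cost 11.6901 [ 0.89  0.46 -0.4   0.75 -0.58 -3.1 ]
38 pre cost 1.4718 [ 0.08  0.32 -0.52  0.78 -0.16 -2.45]
38 grip cost 3.7425 [ 0.03  0.53 -0.48 -3.16 -0.16  1.52]
38 lift cost 3.6962 [ 0.08  0.51 -0.41  1.43 -0.16 -3.1 ]
38 out cost 1.8480 [ 0.05  0.3  -0.79 -3.16 -0.17  1.51]
38 up cost 1.0973 [ 0.11  0.12 -0.73  1.04 -0.16 -2.74]
38 board cost 21.2063 [ 0.89  0.46 -0.39  0.79 -0.59 -3.1 ]
42 pre cost 2.8525 [ 0.09  0.31 -0.55  1.42 -0.16 -3.1 ]
42 grip cost 1.4563 [ 0.03  0.53 -0.46 -3.16 -0.16  1.53]
42 lift cost 1.7040 [ 0.03  0.51 -0.46 -3.16 -0.16  1.53]
42 out cost 2.0769 [ 0.05  0.3  -0.81 -3.16 -0.27  1.51]
42 up cost 2.1488 [ 0.12  0.11 -0.75  1.4  -0.16 -3.1 ]
42 board cost 33.4429 [ 0.89  0.45 -0.38  0.82 -0.6  -3.1 ]
45 pre cost 2.3962 [ 0.04  0.32 -0.6  -3.16 -0.16  1.53]
45 grip cost 1.4672 [ 0.03  0.52 -0.47 -3.16 -0.21  1.53]
45 lift cost 1.4818 [ 0.03  0.51 -0.46 -3.16 -0.19  1.53]
45 out cost 2.2417 [ 0.05  0.3  -0.83 -3.16 -0.34  1.52]
45 up cost 2.8754 [ 0.05  0.14 -0.79 -3.16 -0.16  1.52]
45 board cost 44.3660 [ 0.89  0.45 -0.37  0.85 -0.61 -3.1 ]
```

Run:
```python
s=open('kin.py').read()
s=s.replace("+A.apply([0,d,0]); A=A*Ry(q[1])","; A=A*Ry(q[1])").replace("A=A*R.from_euler('x',s4*q[3])*Ry(-q[4]);","A=A*R.from_euler('x',s4*q[3]); p=p+A.apply([0,d,0]); A=A*Ry(-q[4]);")
s=s.replace("*.5]","*.02]")
s=s.replace("[0,.5,-.4,-.4,-.3,-1.1]","[.3,.5,-.6,-3.,-.3,1.5],[0,.5,-.4,-.4,-.3,-1.1]")
open('kin.py','w').write(s)
```

```bash
python3 kin.py
```

```text
0.0018374387410008764 -1 -1 [-0.15982205  0.16394264  0.56372607 -0.00128242  0.42273901  0.28149576] [ 0.  -0.  -0.1 -0.  -0.  -0.1  0.1  0.   0.2 -0.   0.   0.   0.  -0.
  0.  -0.  -0.   0. ]
30 pre cost 1.8482 [ 0.05  0.36 -0.55 -0.02 -0.16 -1.64]
30 grip cost 3.0571 [ 0.01  0.57 -0.35 -0.26 -0.16 -1.37]
30 lift cost 2.7703 [ 0.02  0.55 -0.36 -0.21 -0.16 -1.43]
30 out cost 4.5107 [-0.09  0.4  -0.52 -0.78 -0.16 -0.77]
30 up cost 2.7750 [ 0.06  0.2  -0.71 -0.07 -0.16 -1.6 ]
30 board cost 20.3509 [ 0.29  0.5  -0.67 -3.16 -0.16  1.26]
34 pre cost 3.7658 [ 0.01  0.36 -0.49 -0.32 -0.16 -1.31]
34 grip cost 4.4787 [-0.04  0.56 -0.29 -0.59 -0.16 -0.99]
34 lift cost 4.3512 [-0.03  0.55 -0.3  -0.53 -0.16 -1.06]
34 out cost 2.5512 [-0.22  0.41 -0.49 -1.25 -0.16 -0.19]
34 up cost 4.4264 [-0.01  0.2  -0.63 -0.43 -0.16 -1.18]
34 board cost 21.1174 [ 0.29  0.48 -0.66 -3.16 -0.16  1.27]
38 pre cost 4.4343 [-0.07  0.36 -0.42 -0.7  -0.16 -0.86]
38 grip cost 3.8845 [-0.14  0.56 -0.24 -1.06 -0.16 -0.45]
38 lift cost 4.1374 [-0.12  0.55 -0.25 -0.97 -0.16 -0.55]
38 out cost 0.2550 [-0.3   0.4  -0.49 -1.51 -0.16  0.13]
38 up cost 3.8976 [-0.12  0.21 -0.57 -0.86 -0.16 -0.67]
38 board cost 24.7202 [ 0.29  0.49 -0.69 -3.16 -0.24  1.29]
42 pre cost 2.7164 [-0.18  0.36 -0.38 -1.16 -0.16 -0.33]
42 grip cost 1.0939 [-0.25  0.56 -0.24 -1.54 -0.16  0.11]
42 lift cost 1.5022 [-0.24  0.55 -0.24 -1.48 -0.16  0.04]
42 out cost 0.0000 [-0.44  0.41 -0.53 -1.84 -0.27  0.58]
42 up cost 1.5372 [-0.22  0.21 -0.55 -1.21 -0.16 -0.25]
42 board cost 28.6056 [ 0.28  0.5  -0.73 -3.16 -0.36  1.31]
45 pre cost 0.8424 [-0.24  0.36 -0.38 -1.4  -0.16 -0.05]
45 grip cost 0.0096 [-0.28  0.56 -0.25 -1.66 -0.16  0.25]
45 lift cost 0.0914 [-0.27  0.54 -0.25 -1.63 -0.16  0.21]
45 out cost 0.0000 [-0.56  0.45 -0.6  -2.07 -0.4   0.9 ]
45 up cost 0.2110 [-0.26  0.2  -0.55 -1.36 -0.16 -0.07]
45 board cost 31.4901 [ 0.28  0.51 -0.77 -3.16 -0.46  1.32]
```

The wrist-offset model now fits to 0.1 mm. Next I list every IK branch for each waypoint.

Create s.py:
```python
from kin import *
rng=np.random.default_rng(0)
def allik(p,Rt,n=40):
    out=[]
    for k in range(n):
        az=np.arctan2(p[1],p[0])
        q0=[az+rng.uniform(-.6,.6),rng.uniform(0,.8),rng.uniform(-.9,.2),rng.uniform(-3.1,2),rng.uniform(-1.2,-.2),rng.uniform(-3,3)]
        s=ik(np.array(p),Rt,q0)
        if s.cost<1e-4 and not any(np.abs(s.x-o).max()<.05 for o in out): out.append(s.x)
    return out
if __name__=='__main__':
  for l in(32,36,40,44):
   for nm,p,y in(('pre',[.593,-.125,.102],-.053),('grip',[.66,-.128,.0275],-.053),('out',[.53,-.12,.0365],-.053),('up',[.5,-.12,.15],-.053),('board',[.52,.34,.047],-.09)):
    print(l,nm,[np.round(o,2).tolist() for o in allik(p,lean(l,y))])
```

```bash
python3 s.py
```

```text
32 pre []
32 grip []
32 out []
32 up []
32 board []
36 pre []
36 grip []
36 out []
36 up []
36 board []
40 pre []
40 grip []
40 out []
40 up []
40 board []
44 pre []
44 grip []
44 out [[-0.5, 0.44, -0.56, -1.99, -0.34, 0.78]]
44 up []
44 board []
```

Create s2.py:
```python
from s import *
F=R.from_euler('z',np.pi)
for l in(26,28,30,45,46,48):
   for nm,p,y in(('pre',[.593,-.125,.102],-.053),('grip',[.66,-.128,.0275],-.053),('out',[.53,-.12,.0365],-.053),('up',[.5,-.12,.15],-.053),('board',[.52,.34,.047],-.09)):
    for fl in (0,1):
      r=allik(p,lean(l,y)*(F if fl else R.identity()),24)
      if r: print(l,nm,fl,[np.round(o,2).tolist() for o in r])
```

```bash
timeout 500 python3 s2.py
```

```text
26 board 0 [[0.67, 0.48, -0.81, 1.76, -0.31, 2.24]]
26 board 1 [[0.67, 0.48, -0.81, 1.76, -0.31, -0.9]]
28 board 0 [[0.64, 0.49, -0.81, 1.88, -0.34, 2.15]]
28 board 1 [[0.64, 0.49, -0.81, 1.88, -0.34, -1.0]]
30 board 0 [[0.63, 0.49, -0.82, 1.98, -0.37, 2.06]]
30 board 1 [[0.63, 0.49, -0.82, 1.98, -0.37, -1.08]]
45 out 0 [[-0.54, 0.45, -0.58, -2.06, -0.38, 0.87]]
45 out 1 [[-0.54, 0.45, -0.58, -2.06, -0.38, -2.27]]
46 grip 0 [[-0.32, 0.56, -0.26, -1.77, -0.19, 0.39]]
46 grip 1 [[-0.32, 0.56, -0.26, -1.77, -0.19, -2.75]]
46 out 0 [[-0.56, 0.46, -0.6, -2.11, -0.42, 0.95]]
46 out 1 [[-0.56, 0.46, -0.6, -2.11, -0.42, -2.19]]
48 grip 0 [[-0.4, 0.58, -0.31, -2.02, -0.29, 0.7]]
48 grip 1 [[-0.4, 0.58, -0.31, -2.02, -0.29, -2.44]]
48 out 0 [[-0.61, 0.48, -0.64, -2.2, -0.5, 1.08]]
48 out 1 [[-0.61, 0.48, -0.64, -2.2, -0.5, -2.06]]
```

Create s3.py:
```python
from s import *
C=np.array([.585,.34])
for l in(46,48):
  for psi in np.radians([-100,-70,-45,-20,-5,10,30,50,70,90]):
    for z in(.035,.09):
      p=np.r_[C-.077*np.array([np.cos(psi),np.sin(psi)]),z]
      r=allik(p,lean(l,psi),16); r+=[x for x in allik(p,lean(l,psi)*R.from_euler('z',np.pi),10)]
      print(l,round(np.degrees(psi)),z,[np.round(o,2).tolist() for o in r])
print('approach, l=47')
for l in (46,47,48):
  q=[-.40,.58,-.31,-2.02,-.29,.7]
  for x,z in((.66,.0275),(.66,.0365),(.6,.0365),(.55,.0365),(.5,.0365),(.5,.06),(.5,.09),(.5,.12),(.45,.0365),(.45,.09)):
    s=ik(np.array([x,-.128+(.66-x)*.053,z]),lean(l,-.053),q); print(l,x,z,'%.4f'%s.cost,np.round(s.x,2)); q=s.x
```

```bash
timeout 560 python3 s3.py
```

```text
46 -100 0.035 [[0.94, 1.07, 0.46, 0.32, -1.7, 1.94], [0.94, 1.07, 0.46, 0.32, -1.7, -1.2]]
46 -100 0.09 [[0.94, 1.02, 0.49, 0.33, -1.77, 1.97], [0.94, 1.02, 0.49, 0.33, -1.77, -1.18]]
46 -70 0.035 [[1.06, 0.9, -0.03, 0.6, -1.29, 2.06], [1.06, 0.9, -0.03, 0.6, -1.29, -1.08]]
46 -70 0.09 [[1.06, 0.83, -0.01, 0.59, -1.36, 2.11], [1.06, 0.83, -0.01, 0.59, -1.36, -1.03]]
46 -45 0.035 [[1.08, 0.74, -0.46, 1.0, -0.96, 2.0], [1.08, 0.74, -0.46, 1.0, -0.96, -1.14]]
46 -45 0.09 [[1.09, 0.67, -0.43, 0.93, -1.02, 2.1], [1.09, 0.67, -0.43, 0.93, -1.02, -1.04]]
46 -20 0.035 [[0.87, 0.61, -0.81, 1.77, -0.76, 1.78], [0.87, 0.61, -0.81, 1.77, -0.76, -1.37]]
46 -20 0.09 [[0.92, 0.52, -0.79, 1.61, -0.76, 1.94], [0.92, 0.52, -0.79, 1.61, -0.76, -1.21]]
46 -5 0.035 []
46 -5 0.09 []
46 10 0.035 []
46 10 0.09 []
46 30 0.035 [[0.2, 0.52, -0.61, -2.51, -0.4, 1.21], [0.2, 0.52, -0.61, -2.51, -0.4, -1.93]]
46 30 0.09 []
46 50 0.035 [[0.29, 0.51, -0.36, -1.59, -0.41, 0.45], [0.29, 0.51, -0.36, -1.59, -0.41, -2.69]]
46 50 0.09 [[0.39, 0.39, -0.35, -1.32, -0.35, 0.08], [0.39, 0.39, -0.35, -1.32, -0.35, -3.06]]
46
[... 3007 characters left out ...]
.45 0.0365 0.0000 [-0.75  0.45 -0.8  -2.16 -0.6   1.2 ]
47 0.45 0.09 0.0000 [-0.56  0.23 -0.68 -1.83 -0.38  0.64]
48 0.66 0.0275 0.0000 [-0.4   0.58 -0.31 -2.02 -0.29  0.7 ]
48 0.66 0.0365 0.0000 [-0.38  0.56 -0.3  -1.94 -0.26  0.6 ]
48 0.6 0.0365 0.0000 [-0.49  0.52 -0.47 -2.12 -0.38  0.88]
48 0.55 0.0365 0.0000 [-0.57  0.49 -0.59 -2.18 -0.47  1.03]
48 0.5 0.0365 0.0000 [-0.66  0.47 -0.71 -2.2  -0.56  1.15]
48 0.5 0.06 0.0000 [-0.61  0.39 -0.66 -2.08 -0.46  0.95]
48 0.5 0.09 0.0000 [-0.51  0.29 -0.6  -1.87 -0.35  0.63]
48 0.5 0.12 0.0000 [-0.36  0.2  -0.55 -1.58 -0.23  0.21]
48 0.45 0.0365 0.0000 [-0.77  0.47 -0.82 -2.19 -0.64  1.26]
48 0.45 0.09 0.0000 [-0.6   0.24 -0.7  -1.88 -0.42  0.72]
```

Create path.py:
```python
from kin import *
from scipy.spatial.transform import Slerp
def run(q,W,n=10,verb=True):
    p0,R0=fk(q,P)
    for p,Rt in W:
        p=np.array(p); S=Slerp([0,1],R.concatenate([R0,Rt])); mx=-9;mc=0
        for t in np.linspace(0,1,n+1)[1:]:
            s=ik(p0+(p-p0)*t,S(t),q); q=s.x; mx=max(mx,q[4]); mc=max(mc,s.cost)
        if verb: print(np.round(p,3),'maxj5 %.2f cost %.4f'%(mx,mc),np.round(q,2), 'rotvec from prev (tool)',np.round((R0.inv()*Rt).as_rotvec(),3))
        p0,R0=p,Rt
    return q
if __name__=='__main__':
    q=ctrl.get_obs()['q']
    d=np.radians
    for L1,y1,z in((47,60,.14),(47,45,.12)):
        q1=run(q,[([.50,-.13,.18],lean(20,-.053)),([.50,-.13,z],lean(30,d(y1))),([.50,-.13,z],lean(47,d(y1))),([.5,-.12,z],lean(47,d(y1/2))),([.5,-.12,.09],lean(47,-.053)),([.5,-.12,.0275],lean(47,-.053)),([.66,-.128,.0275],lean(47,-.053))]); print()
    run(q1,[([.66,-.128,.0365],lean(47,-.053)),([.5,-.12,.0365],lean(47,-.053)),([.48,-.12,.085],lean(47,-.053)),([.48,-.0,.085],lean(47,d(30))),([.52,.12,.085],lean(47,d(60))),([.578,.2,.085],lean(47,d(85))),([.578,.263,.085],lean(47,d(85))),([.578,.263,.035],lean(47,d(85)))])
```

```bash
python3 path.py
```

```text
[ 0.5  -0.13  0.18] maxj5 -0.16 cost 0.0218 [ 0.09  0.13 -0.62  0.1  -0.47 -1.79] rotvec from prev (tool) [0.068 0.337 0.014]
[ 0.5  -0.13  0.14] maxj5 -0.48 cost 0.0000 [-0.27  0.33 -0.26 -0.64 -0.95  0.12] rotvec from prev (tool) [-0.466 -0.157 -0.998]
[ 0.5  -0.13  0.14] maxj5 -0.96 cost 0.0000 [-0.47  0.41 -0.21 -0.94 -1.13  0.45] rotvec from prev (tool) [ 0.    -0.297  0.   ]
[ 0.5  -0.12  0.14] maxj5 -0.72 cost 0.0000 [-0.43  0.26 -0.41 -1.14 -0.72  0.22] rotvec from prev (tool) [0.383 0.    0.357]
[ 0.5  -0.12  0.09] maxj5 -0.31 cost 0.0000 [-0.47  0.28 -0.58 -1.79 -0.31  0.52] rotvec from prev (tool) [ 0.422 -0.     0.393]
[ 0.5   -0.12   0.028] maxj5 -0.33 cost 0.0000 [-0.66  0.49 -0.71 -2.21 -0.55  1.16] rotvec from prev (tool) [0. 0. 0.]
[ 0.66  -0.128  0.028] maxj5 -0.24 cost 0.0000 [-0.37  0.57 -0.29 -1.91 -0.24  0.56] rotvec from prev (tool) [0. 0. 0.]

[ 0.5  -0.13  0.18] maxj5 -0.16 cost 0.0218 [ 0.09  0.13 -0.62  0.1  -0.47 -1.79] rotvec from prev (tool) [0.068 0.337 0.014]
[ 0.5  -0.13  0.12] maxj5 -0.46 cost 0.0000 [-0.25  0.31 -0.35 -0.68 -0.75 -0.07] rotvec from 
[... 943 characters left out ...]
000 [-0.53  0.28 -0.63 -1.85 -0.35  0.63] rotvec from prev (tool) [0. 0. 0.]
[ 0.48  -0.     0.085] maxj5 -0.37 cost 0.0000 [-0.28  0.3  -0.57 -1.47 -0.56  0.49] rotvec from prev (tool) [-0.422  0.    -0.393]
[0.52  0.12  0.085] maxj5 -0.57 cost 0.0000 [-0.01  0.41 -0.37 -1.22 -0.74  0.42] rotvec from prev (tool) [-0.383  0.    -0.357]
[0.578 0.2   0.085] maxj5 -0.77 cost 0.0000 [ 0.14  0.56 -0.09 -1.01 -0.99  0.39] rotvec from prev (tool) [-0.319 -0.    -0.298]
[0.578 0.263 0.085] maxj5 -0.93 cost 0.0000 [ 0.25  0.56 -0.08 -1.04 -0.93  0.33] rotvec from prev (tool) [0. 0. 0.]
[0.578 0.263 0.035] maxj5 -0.90 cost 0.0000 [ 0.23  0.64 -0.08 -1.1  -0.9   0.43] rotvec from prev (tool) [0. 0. 0.]
```

Create to.py:
```python
import sys
from kin import *
# usage: to.py x y z lean yaw_deg : rotation first, then translation in the new axes
def to(p,l,y):
    o=ctrl.get_obs(); R0=R.from_euler('xyz',o['ee_rot']); Rt=lean(l,np.radians(y))
    print('rotvec',np.round((R0.inv()*Rt).as_rotvec(),4),'then d',np.round(Rt.inv().apply(np.array(p)-o['tcp_pos']),4),'| d in present axes',np.round(R0.inv().apply(np.array(p)-o['tcp_pos']),4))
    print('t',o['time_s'],'tcp',np.round(o['tcp_pos'],4),'q',np.round(o['q'],2),'F',np.round(o['force'],1),'grip',round(o['grip_width'],4))
if __name__=='__main__':
    a=[float(v) for v in sys.argv[1:]]; to(a[:3],a[3],a[4])
```

```bash
python3 to.py .50 -.13 .18 20 -3
```

Run:
```python
from kin import *
d=np.radians; A=lean(20,-.053);B=lean(30,d(60));C=lean(47,d(60)); p=np.array([.5,-.13,.18])
print((A.inv()*B).as_rotvec(), B.inv().apply([0,0,-.04]), (B.inv()*C).as_rotvec())
```

```text
rotvec [0.068  0.3367 0.0131] then d [ 0.0661  0.0224 -0.0625] | d in present axes [ 0.0417  0.0279 -0.0791]
t 10.65 tcp [ 0.5822 -0.1567  0.1439] q [-0.07  0.28 -0.46 -0.5  -0.16 -1.06] F [-0.3  0.6  0.1] grip 0.0854
[-0.46550437 -0.15654537 -0.99827735] [2.00000000e-02 2.22044605e-18 3.46410162e-02] [ 2.78576479e-17 -2.96705973e-01  1.25359416e-16]
```

Call:
steer_hand(offsets=[{"wx":0.034, "wy":0.168, "wz":0.0065, "aperture":0.085}, {"wx":0.034, "wy":0.168, "wz":0.0065, "aperture":0.085}, {"tx":0.033, "ty":0.011, "tz":-0.031, "aperture":0.085}, {"tx":0.033, "ty":0.011, "tz":-0.031, "aperture":0.085}, {"wx":-0.0665, "wy":-0.0224, "wz":-0.1426, "aperture":0.085}, {"wx":-0.0665, "wy":-0.0224, "wz":-0.1426, "aperture":0.085}, {"wx":-0.0665, "wy":-0.0224, "wz":-0.1426, "aperture":0.085}])

```text
time_s: 11.52
tcp_pos: [0.4926, -0.1366, 0.1721]
ee_rot: [3.125, 0.473, -2.841]
force: [0.6, 0.6, 0.6]
grip_width: 0.085
gripper_force: 0.0
```

Call:
steer_hand(offsets=[{"wx":-0.0665, "wy":-0.0224, "wz":-0.1426, "aperture":0.085}, {"wx":-0.0665, "wy":-0.0224, "wz":-0.1426, "aperture":0.085}, {"wx":-0.0665, "wy":-0.0224, "wz":-0.1426, "aperture":0.085}, {"wx":-0.0665, "wy":-0.0224, "wz":-0.1426, "aperture":0.085}, {"tx":0.01, "tz":0.017, "aperture":0.085}, {"tx":0.01, "tz":0.017, "aperture":0.085}, {"wy":-0.148, "aperture":0.085}, {"wy":-0.148, "aperture":0.085}])

```text
time_s: 12.52
tcp_pos: [0.4941, -0.1367, 0.1323]
ee_rot: [-3.09, 0.853, -2.184]
force: [0.0, -0.2, -0.9]
grip_width: 0.0846
gripper_force: 0.0
```

```bash
python3 to.py .50 -.12 .14 47 30
```

```text
rotvec [0.271  0.0397 0.2896] then d [-0.0149  0.0115  0.0046] | d in present axes [-0.0171  0.0052  0.0075]
t 12.525 tcp [ 0.4941 -0.1367  0.1323] q [-0.52  0.39 -0.27 -1.03 -1.05  0.5 ] F [ 0.  -0.2 -0.9] grip 0.0846
```

Call:
steer_hand(offsets=[{"wx":0.135, "wy":0.02, "wz":0.145, "aperture":0.085}, {"wx":0.135, "wy":0.02, "wz":0.145, "aperture":0.085}])

```text
time_s: 12.78
tcp_pos: [0.4931, -0.1386, 0.1305]
ee_rot: [3.139, 0.816, -2.607]
force: [-0.7, 0.7, 0.8]
grip_width: 0.0853
gripper_force: 0.0
```

```bash
python3 to.py .48 -.12 .10 47 -3
```

```text
rotvec [ 0.4312 -0.005   0.4013] then d [0.0319 0.0179 0.0106] | d in present axes [0.0234 0.0226 0.0197]
t 12.775 tcp [ 0.4931 -0.1386  0.1305] q [-0.48  0.29 -0.4  -1.13 -0.76  0.27] F [-0.7  0.7  0.8] grip 0.0853
```

Call:
steer_hand(offsets=[{"tx":0.023, "ty":0.023, "tz":0.02, "aperture":0.085}, {"wx":0.108, "wy":-0.001, "wz":0.1, "aperture":0.085}, {"wx":0.108, "wy":-0.001, "wz":0.1, "aperture":0.085}, {"wx":0.108, "wy":-0.001, "wz":0.1, "aperture":0.085}, {"wx":0.108, "wy":-0.001, "wz":0.1, "aperture":0.085}, {"aperture":0.085}])

```text
time_s: 13.52
tcp_pos: [0.4802, -0.1174, 0.101]
ee_rot: [-3.139, 0.823, 3.101]
force: [-0.2, 0.1, 0.3]
grip_width: 0.0853
gripper_force: 0.0
```

```bash
python3 to.py .50 -.12 .06 47 -3
```

Run:
```python
from h import *
r=ctrl.read_camera('wrist'); cv2.imwrite('pics/w4.png',r['image'][:,:,::-1]); print(repr(r['xyz']),repr(r['attitude']))
crop(cv2.imread('pics/w4.png'),0,0,640,480,1.25,'pics/w4c.png')
```

```text
rotvec [0.0061 0.0025 0.0078] then d [ 0.0164 -0.0015  0.0426] | d in present axes [ 0.0165 -0.0017  0.0425]
t 13.525 tcp [ 0.4802 -0.1174  0.101 ] q [-0.45  0.23 -0.61 -1.71 -0.3   0.44] F [-0.2  0.1  0.3] grip 0.0853
array([ 0.34103081, -0.11116553,  0.13517433]) array([2.04437097e+00, 9.99538229e-04, 1.52840392e+00])
```

View pics/w4c.png

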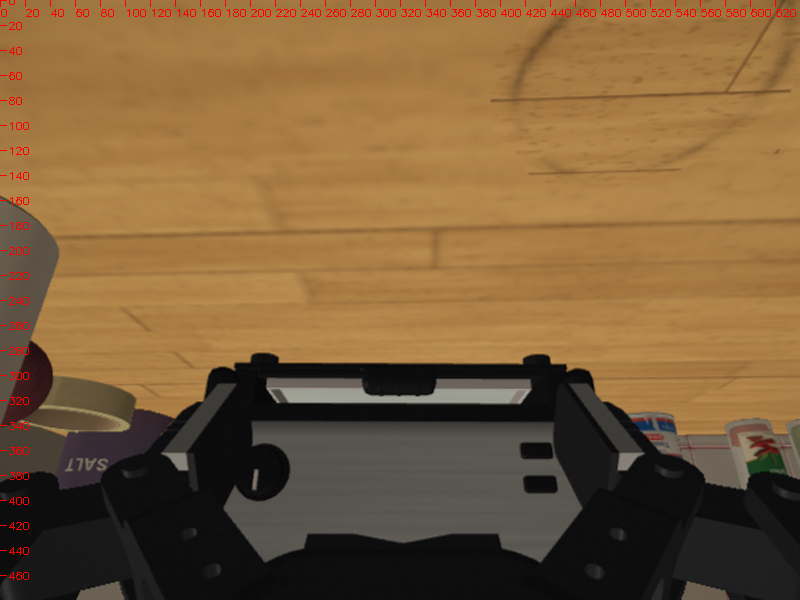

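The toaster now looks nearly square to the tool. The pull spans columns 290–349, so its centre is at 319.6 against the fingers' centre of 321.6. I'll refine the heading and offset numerically.

Run:
```python
from h import *
CAM['w']=dict(f=410.35,c=(321.837,241.717),p=np.array([ 0.34103081,-0.11116553,0.13517433]),a=[2.04437097,9.995e-4,1.52840392])
g=cv2.GaussianBlur(cv2.cvtColor(cv2.imread('pics/w4.png'),cv2.COLOR_BGR2GRAY).astype(float),(3,3),0)
def sub(u,v0,v1):
    d=-np.diff(g[v0:v1,u]); i=int(np.argmax(d)); 
    w=d[max(i-2,0):i+3].clip(0); return v0+.5+(np.arange(max(i-2,0),max(i-2,0)+len(w))*w).sum()/w.sum()
us=[*range(225,285,3),*range(355,415,3)]
P=np.array([(u,sub(u,280,298)) for u in us]); W=np.array([onz('w',u,v,.008) for u,v in P])
k,b=np.polyfit(W[:,1],W[:,0],1); m=abs(W[:,0]-k*W[:,1]-b)<.003; k,b=np.polyfit(W[m,1],W[m,0],1)
print(m.sum(),P[::8],'yaw',-np.arctan(k),'x',k*-.128+b)
for u,v,z in((290.3,304,.027),(349,304,.027)):
    p,d=ray('w',u,v); print('pull end',p+d*(.655-p[0])/d[0])
for u in (189,454): # plinth line ends
    pass
def hor(v,u0,u1):
    d=np.diff(g[v,u0:u1]);return u0+np.argmax(abs(d))+.5
print([ (hor(v,280,300),hor(v,340,360)) for v in(302,305,308,311)])
```

```text
40 [[225.         289.97534517]
 [249.         289.91136474]
 [273.         289.9939817 ]
 [367.         290.5754352 ]
 [391.         290.60584445]] yaw -0.05172276103459998 x 0.6828598231192591
pull end [ 0.655      -0.14987756  0.02967204]
pull end [ 0.655      -0.10294452  0.03029082]
[(np.float64(289.5), np.float64(348.5)), (np.float64(289.5), np.float64(348.5)), (np.float64(289.5), np.float64(347.5)), (np.float64(290.5), np.float64(346.5))]
```

```bash
python3 to.py .53 -.1200 .028 47 -2.98
```

```text
rotvec [0.0063 0.0026 0.009 ] then d [0.0197 0.0006 0.0858] | d in present axes [0.0199 0.0002 0.0858]
t 13.575 tcp [ 0.4807 -0.118   0.1009] q [-0.45  0.23 -0.6  -1.71 -0.3   0.44] F [ 1.2 -0.   0.4] grip 0.0848
```

Call:
steer_hand(offsets=[{"wx":0.0063, "wy":0.0026, "wz":0.009, "aperture":0.085}, {"tx":0.007, "tz":0.029, "aperture":0.085}, {"tx":0.007, "tz":0.029, "aperture":0.085}, {"tx":0.006, "tz":0.028, "aperture":0.085}, {"aperture":0.085}])

```text
time_s: 14.2
tcp_pos: [0.5291, -0.1209, 0.0242]
ee_rot: [3.134, 0.814, 3.08]
force: [0.0, 0.4, -0.5]
grip_width: 0.0852
gripper_force: 0.0
```

```bash
python3 to.py .66 -.1268 .028 47 -2.98
```

```text
rotvec [ 0.0008 -0.0067 -0.0066] then d [-0.0921  0.0009  0.0932] | d in present axes [-0.0928  0.0014  0.0926]
t 14.2 tcp [ 0.5291 -0.1209  0.0242] q [-0.61  0.51 -0.64 -2.2  -0.49  1.09] F [ 0.   0.4 -0.5] grip 0.0852
```

Call:
steer_hand(offsets=[{"wx":0.0008, "wy":-0.0067, "wz":-0.0066, "tx":-0.003, "tz":-0.003, "aperture":0.085}, {"tx":-0.022, "tz":0.024, "aperture":0.085}, {"tx":-0.022, "tz":0.024, "aperture":0.085}, {"tx":-0.022, "tz":0.024, "aperture":0.085}, {"aperture":0.085}])

```text
time_s: 14.82
tcp_pos: [0.6305, -0.1249, 0.0345]
ee_rot: [-3.132, 0.832, 3.101]
force: [-0.7, 0.5, -1.0]
grip_width: 0.0851
gripper_force: 0.0
```

```bash
python3 to.py .66 -.1268 .029 47 -2.98
```

```text
rotvec [-0.0008  0.012   0.0077] then d [-0.0162 -0.0004  0.0254] | d in present axes [-0.0159 -0.0005  0.0256]
t 14.825 tcp [ 0.6305 -0.1249  0.0345] q [-0.43  0.54 -0.38 -2.05 -0.31  0.77] F [-0.7  0.5 -1. ] grip 0.0851
```

Call:
steer_hand(offsets=[{"wx":-0.0008, "wy":0.012, "wz":0.0077, "aperture":0.085}, {"tx":-0.008, "tz":0.013, "aperture":0.085}, {"tx":-0.008, "tz":0.012, "aperture":0.085}, {"aperture":0.085}])

```text
time_s: 15.32
tcp_pos: [0.6565, -0.1267, 0.0267]
ee_rot: [3.139, 0.815, 3.085]
force: [0.8, -0.3, 0.8]
grip_width: 0.0851
gripper_force: 0.0
```

```bash
python3 to.py .66 -.1268 .029 47 -2.98
```

Run:
```python
from h import *
r=ctrl.read_camera('wrist'); cv2.imwrite('pics/w5.png',r['image'][:,:,::-1]); print(repr(r['xyz']),repr(r['attitude']))
crop(cv2.imread('pics/w5.png'),160,220,480,460,2.5,'pics/w5c.png')
```

```text
rotvec [-0.0003 -0.0053 -0.0029] then d [-0.0041  0.0001  0.001 ] | d in present axes [-0.0041  0.0001  0.001 ]
t 15.325 tcp [ 0.6565 -0.1267  0.0267] q [-0.36  0.57 -0.29 -1.9  -0.24  0.56] F [ 0.8 -0.3  0.8] grip 0.0851
array([ 0.51770467, -0.11893021,  0.06192799]) array([ 2.05212981, -0.00250543,  1.51671777])
```

View pics/w5c.png

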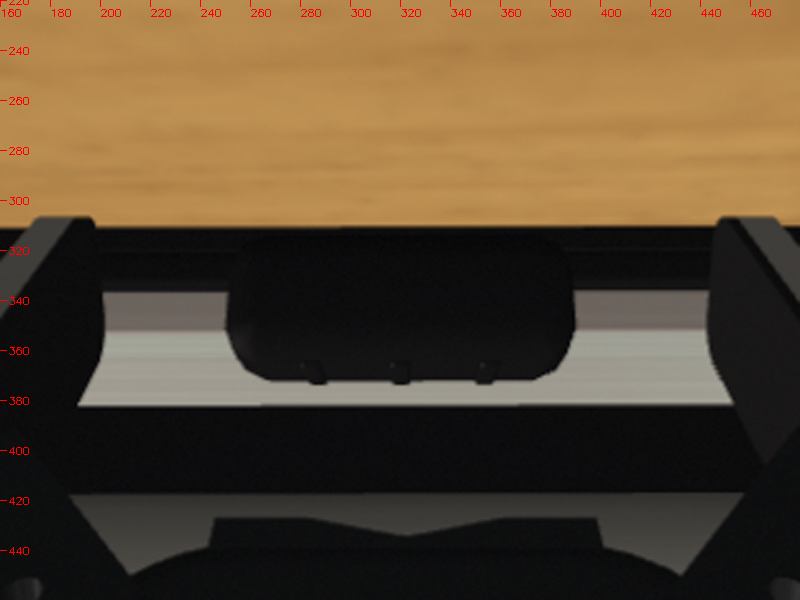

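The pull sits between the open fingers, centred to within 1 mm (columns 251–390, fingers at 202 and 443). I'll nudge slightly and close.

Call:
steer_hand(offsets=[{"wy":-0.005, "wz":-0.003, "tx":-0.003, "tz":0.001, "aperture":0.085}, {"aperture":0}, {"aperture":0}, {"aperture":0}, {"aperture":0}, {"aperture":0}], clamp_n=90)

```text
time_s: 16.12
tcp_pos: [0.6589, -0.1275, 0.0267]
ee_rot: [3.14, 0.818, 3.086]
force: [-5.1, -0.7, 5.7]
grip_width: 0.0458
gripper_force: 91.5
```

```bash
python3 to.py .66 -.1268 .029 47 -2.98
```

```text
rotvec [-0.0011 -0.0026 -0.0022] then d [-0.0024  0.0007 -0.0008] | d in present axes [-0.0024  0.0007 -0.0008]
t 16.125 tcp [ 0.6589 -0.1275  0.0267] q [-0.36  0.57 -0.29 -1.91 -0.24  0.56] F [-5.1 -0.7  5.7] grip 0.0458
```

Call:
steer_hand(offsets=[{"tx":-0.0022, "tz":-0.0020, "aperture":0}, {"tx":-0.0022, "tz":-0.0020, "aperture":0}, {"tx":-0.0022, "tz":-0.0020, "aperture":0}, {"aperture":0}, {"aperture":0}])

```text
time_s: 16.75
tcp_pos: [0.6589, -0.1272, 0.0345]
ee_rot: [3.14, 0.816, 3.086]
force: [0.0, 0.1, -3.3]
grip_width: 0.046
gripper_force: 92.1
```

```bash
python3 to.py .6589 -.1275 .0357 47 -2.98
```

```text
rotvec [-0.0006 -0.0041 -0.0024] then d [-0.0009 -0.0003 -0.0008] | d in present axes [-0.0009 -0.0003 -0.0008]
t 16.75 tcp [ 0.6589 -0.1272  0.0345] q [-0.33  0.55 -0.27 -1.81 -0.21  0.44] F [ 0.   0.1 -3.3] grip 0.046
```

Call:
steer_hand(offsets=[{"tx":-0.0007, "tz":-0.0007, "aperture":0}, {"tx":0.0034, "tz":-0.0037, "aperture":0}, {"tx":0.0034, "tz":-0.0037, "aperture":0}, {"tx":0.0034, "tz":-0.0037, "aperture":0}, {"aperture":0}])

```text
time_s: 17.38
tcp_pos: [0.6435, -0.1269, 0.0363]
ee_rot: [3.14, 0.817, 3.085]
force: [-0.1, 0.9, -2.2]
grip_width: 0.0463
gripper_force: 92.2
```

```bash
python3 to.py .6389 -.1265 .0355 47 -2.98
```

```text
rotvec [-0.0013 -0.0034 -0.003 ] then d [ 0.0038  0.0002 -0.0028] | d in present axes [ 0.0038  0.0001 -0.0028]
t 17.375 tcp [ 0.6435 -0.1269  0.0363] q [-0.37  0.54 -0.32 -1.88 -0.24  0.54] F [-0.1  0.9 -2.2] grip 0.0463
```

Call:
steer_hand(offsets=[{"tx":0.0056, "tz":-0.0057, "aperture":0}, {"tx":0.0056, "tz":-0.0057, "aperture":0}, {"tx":0.0056, "tz":-0.0057, "aperture":0}, {"aperture":0}])

```text
time_s: 17.88
tcp_pos: [0.6198, -0.1256, 0.0358]
ee_rot: [3.14, 0.817, 3.085]
force: [-0.1, -0.3, -2.0]
grip_width: 0.046
gripper_force: 92.2
```

```bash
python3 to.py .5989 -.1245 .0355 47 -2.98
```

```text
rotvec [-0.0014 -0.0033 -0.0029] then d [ 0.0145 -0.     -0.0151] | d in present axes [ 0.0146 -0.0001 -0.015 ]
t 17.875 tcp [ 0.6198 -0.1256  0.0358] q [-0.42  0.52 -0.39 -1.99 -0.29  0.69] F [-0.1 -0.3 -2. ] grip 0.046
```

Smooth, with no drag. I continue outward.

Call:
steer_hand(offsets=[{"tx":0.0069, "tz":-0.0072, "aperture":0}, {"tx":0.0069, "tz":-0.0072, "aperture":0}, {"tx":0.0069, "tz":-0.0072, "aperture":0}, {"tx":0.0069, "tz":-0.0072, "aperture":0}, {"aperture":0}])

```text
time_s: 18.5
tcp_pos: [0.5803, -0.1233, 0.0355]
ee_rot: [3.14, 0.817, 3.086]
force: [0.6, 0.6, -2.5]
grip_width: 0.0462
gripper_force: 92.3
```

```bash
python3 to.py .5389 -.1213 .0357 47 -2.98
```

```text
rotvec [-0.0012 -0.0031 -0.0026] then d [ 0.0281 -0.0001 -0.0305] | d in present axes [ 0.0282 -0.0002 -0.0304]
t 18.5 tcp [ 0.5803 -0.1233  0.0355] q [-0.5   0.5  -0.5  -2.09 -0.37  0.87] F [ 0.6  0.6 -2.5] grip 0.0462
```

Call:
steer_hand(offsets=[{"tx":0.0069, "tz":-0.0073, "aperture":0}, {"tx":0.0069, "tz":-0.0073, "aperture":0}, {"tx":0.0069, "tz":-0.0073, "aperture":0}, {"tx":0.0069, "tz":-0.0073, "aperture":0}, {"aperture":0}])

```text
time_s: 19.12
tcp_pos: [0.5392, -0.121, 0.0351]
ee_rot: [3.139, 0.817, 3.085]
force: [0.6, 0.4, -2.2]
grip_width: 0.0456
gripper_force: 92.3
```

```bash
python3 to.py .5189 -.12 .0357 47 -2.98
```

```text
rotvec [-0.0012 -0.0038 -0.0033] then d [ 0.0135 -0.0001 -0.0153] | d in present axes [ 0.0135 -0.0002 -0.0152]
t 19.125 tcp [ 0.5392 -0.121   0.0351] q [-0.57  0.48 -0.6  -2.15 -0.44  0.99] F [ 0.6  0.4 -2.2] grip 0.0456
```

Call:
steer_hand(offsets=[{"tx":0.014, "tz":-0.015, "aperture":0}, {"tx":0.014, "tz":-0.015, "aperture":0}, {"tx":-0.018, "tz":-0.0165, "aperture":0}, {"tx":-0.018, "tz":-0.0165, "aperture":0}, {"aperture":0}])

```text
time_s: 19.75
tcp_pos: [0.5021, -0.1178, 0.0863]
ee_rot: [-3.139, 0.824, 3.094]
force: [0.2, 0.9, -1.6]
grip_width: 0.0462
gripper_force: 92.7
```

```bash
python3 to.py .48 -.0 .085 47 30
```

Create bd.py:
```python
from h import *
from scipy.ndimage import map_coordinates
from scipy.optimize import least_squares as ls
im={n:cv2.GaussianBlur(cv2.imread(f'pics/{n}0.png').astype(np.float32),(0,0),1.0) for n in('scene','side')}
def pts(p):
    s=np.linspace(-.8,.8,40); e=[]
    for (a,b,nx,ny) in ((.15,None,1,0),(-.15,None,-1,0),(None,.105,0,1),(None,-.105,0,-1)):
        X=np.c_[np.full(40,a) if a else s*.15, np.full(40,b) if b else s*.105, np.full(40,.019)]; e.append((X,np.array([nx,ny,0.])))
    Q=R.from_euler('z',p[2]); return [(Q.apply(X)+[p[0],p[1],0],Q.apply(n)) for X,n in e]
def offs(p,n,rng=.012):
    # for each edge sample, signed offset (m, outward) of the strongest colour step
    out=[]
    t=np.arange(-rng,rng+1e-9,.0005)
    for X,N in pts(p):
        prof=[]
        for x in X:
            uv=proj(n,x+t[:,None]*N)
            prof.append(np.full((len(t),3),np.nan) if (uv[:,0].min()<2 or uv[:,0].max()>637 or uv[:,1].min()<2 or uv[:,1].max()>477) else np.stack([map_coordinates(im[n][:,:,c],[uv[:,1],uv[:,0]],order=1) for c in range(3)],1))
        prof=np.array(prof); ok=~np.isnan(prof[:,0,0])
        if ok.sum()<10: out.append(None);continue
        g=np.abs(prof[ok][:,4:]-prof[ok][:,:-4]).sum(2); sc=np.median(g,0); i=sc.argmax(); out.append((t[i]+.001,float(sc[i]),ok.sum()))
    return out
if __name__=='__main__':
    S=[('scene',148,196,-1,1),('scene',195,222,-1,-1),('scene',278,184,1,-1),('scene',231,162,1,1),('side',195,325,1,-1),('side',324,389,-1,-1),('side',108,397,1,1)]
    def b(p):
        return np.concatenate([(proj(n,R.from_euler('z',p[2]).apply([i*.14,j*.095,.019])+[p[0],p[1],0])[0]-[u,v]) for n,u,v,i,j in S])
    s=ls(b,[.57,.34,0],loss='soft_l1'); print(s.x,np.round(b(s.x).reshape(-1,2),1))
    for n in im:
        print(n,offs(s.x,n))
```

```bash
python3 bd.py
```

```text
rotvec [-0.421   0.0035 -0.3885] then d [-0.0261  0.1131  0.03  ] | d in present axes [ 0.0198  0.1166 -0.0197]
t 19.75 tcp [ 0.5021 -0.1178  0.0863] q [-0.49  0.3  -0.59 -1.84 -0.33  0.6 ] F [ 0.2  0.9 -1.6] grip 0.0462
[ 0.57800715  0.34764428 -0.09619105] [[-2.3 -2.8]
 [-8.2 -0.7]
 [-2.3 -3.8]
 [ 1.8 -2.9]
 [-2.  -1. ]
 [ 0.2 -3.7]
 [ 2.8 -0.1]]
scene [(np.float64(0.00050000000000001), 8.705322265625, np.int64(40)), (np.float64(0.009500000000000019), 40.96401596069336, np.int64(40)), (np.float64(0.01100000000000002), 7.172618865966797, np.int64(40)), (np.float64(9.540979117872439e-18), 19.98731231689453, np.int64(40))]
side [(np.float64(0.01000000000000002), 11.143074035644531, np.int64(40)), (np.float64(0.0020000000000000113), 98.7092056274414, np.int64(36)), (np.float64(0.008500000000000018), 108.96865844726562, np.int64(33)), (np.float64(-0.003999999999999994), 6.94403076171875, np.int64(40))]
```

Add to bd.py:
```python
    p=s.x+np.array([.0,.0,0.]); t=np.arange(-.03,.0301,.003)
    print('t(mm)',(t*1000).round().astype(int).tolist())
    for yaw in(-.096,-.07):
      p[2]=yaw
      for n in im:
        for (X,N),nm in zip(pts(p),('+x','-x','+y','-y')):
          pr=[]
          for x in X:
            uv=proj(n,x+t[:,None]*N)
            if (uv[:,0].min()<2 or uv[:,0].max()>637 or uv[:,1].min()<2 or uv[:,1].max()>477): continue
            pr.append(map_coordinates(im[n].sum(2),[uv[:,1],uv[:,0]],order=1))
          if len(pr)>4: print(yaw,n,nm,len(pr),np.median(pr,0).astype(int).tolist())
```

```bash
python3 bd.py | tail -16
```

Run:
```python
from h import *
# segment board in the side/scene picture by hue/sat difference
for n,bx in(('side',(80,300,345,479)),('scene',(135,150,290,235))):
    im=cv2.imread(f'pics/{n}0.png'); h=cv2.cvtColor(im,cv2.COLOR_BGR2HSV)
    bp=h[385:415,200:240] if n=='side' else h[185:200,200:225]; tp=h[280:300,280:310] if n=='side' else h[250:260,200:240]
    print(n,'board',bp.reshape(-1,3).mean(0).round(),bp.reshape(-1,3).std(0).round(1),'table',tp.reshape(-1,3).mean(0).round(),tp.reshape(-1,3).std(0).round(1))
```

```text
-0.096 scene +x 40 [355, 356, 357, 357, 358, 360, 361, 365, 371, 380, 394, 407, 417, 425, 429, 429, 430, 429, 427, 422, 416]
-0.096 scene -x 40 [358, 359, 361, 362, 361, 361, 360, 355, 337, 302, 257, 227, 241, 295, 354, 394, 411, 421, 429, 435, 436]
-0.096 scene +y 40 [335, 336, 337, 338, 339, 340, 339, 341, 344, 348, 349, 349, 343, 336, 328, 327, 321, 317, 314, 306, 302]
-0.096 scene -y 40 [397, 398, 400, 401, 401, 400, 397, 389, 375, 354, 325, 293, 267, 251, 247, 259, 284, 319, 354, 381, 399]
-0.096 side +x 40 [466, 466, 468, 468, 469, 469, 469, 468, 468, 469, 473, 484, 493, 497, 496, 517, 526, 524, 521, 521, 517]
-0.096 side -x 34 [468, 470, 471, 469, 470, 469, 470, 472, 454, 349, 316, 451, 504, 504, 503, 505, 517, 520, 516, 504, 502]
-0.096 side +y 28 [445, 445, 444, 440, 438, 446, 442, 442, 439, 433, 421, 335, 284, 418, 500, 503, 504, 497, 495, 498, 497]
-0.096 side -y 40 [500, 507, 511, 514, 512, 505, 506, 511, 512, 506, 507, 511, 511, 509, 509, 510, 510, 510, 510, 511, 513]
-0.07 scene +x 40 [354, 355, 356, 357, 358, 359, 361, 365, 371, 382, 395, 408, 419, 427, 431, 430, 429, 
[... 342 characters left out ...]
301, 275, 255, 251, 258, 282, 315, 349, 375, 395]
-0.07 side +x 40 [465, 467, 468, 469, 470, 470, 468, 467, 467, 468, 475, 484, 484, 492, 498, 520, 529, 526, 522, 521, 519]
-0.07 side -x 35 [469, 470, 471, 469, 469, 470, 471, 473, 463, 363, 329, 444, 500, 505, 507, 508, 521, 520, 513, 505, 500]
-0.07 side +y 28 [444, 443, 443, 441, 440, 443, 441, 444, 440, 433, 401, 311, 314, 473, 498, 500, 501, 499, 496, 497, 497]
-0.07 side -y 40 [502, 504, 511, 514, 511, 506, 506, 513, 509, 504, 505, 510, 512, 512, 510, 509, 509, 511, 511, 512, 513]
side board [ 20. 104. 181.] [0.6 3.1 5.8] table [ 19. 115. 211.] [0.6 4.1 4.7]
scene board [ 19. 148. 156.] [0.3 1.5 6.5] table [ 18. 166. 191.] [0.6 3.3 7.2]
```

The tray is free and held level. The board's centre measures (0.580, 0.3485) with its long axis at yaw about -0.09, and its edges are 297 and 212 mm apart against the stated 300 and 210. I now carry the tray over while turning.

Call:
steer_hand(offsets=[{"tx":0.005, "ty":0.029, "tz":-0.005, "aperture":0}, {"tx":0.005, "ty":0.029, "tz":-0.005, "aperture":0}, {"tx":0.005, "ty":0.029, "tz":-0.005, "aperture":0}, {"tx":0.005, "ty":0.029, "tz":-0.005, "aperture":0}, {"wx":-0.105, "wy":0.001, "wz":-0.097, "aperture":0}, {"wx":-0.105, "wy":0.001, "wz":-0.097, "aperture":0}, {"wx":-0.105, "wy":0.001, "wz":-0.097, "aperture":0}, {"wx":-0.105, "wy":0.001, "wz":-0.097, "aperture":0}])

```text
time_s: 20.75
tcp_pos: [0.4754, 0.0052, 0.0809]
ee_rot: [3.121, 0.821, -2.684]
force: [0.5, 0.3, -2.0]
grip_width: 0.046
gripper_force: 92.8
```

```bash
python3 to.py .52 .12 .085 47 60
```

```text
rotvec [-0.4113  0.005  -0.4016] then d [-0.086   0.0188  0.0863] | d in present axes [-0.0648  0.082   0.0653]
t 20.75 tcp [0.4754 0.0052 0.0809] q [-0.28  0.3  -0.59 -1.53 -0.53  0.52] F [ 0.5  0.3 -2. ] grip 0.046
```

Call:
steer_hand(offsets=[{"tx":-0.016, "ty":0.0205, "tz":0.0155, "aperture":0}, {"tx":-0.016, "ty":0.0205, "tz":0.0155, "aperture":0}, {"tx":-0.016, "ty":0.0205, "tz":0.0155, "aperture":0}, {"tx":-0.016, "ty":0.0205, "tz":0.0155, "aperture":0}, {"wx":-0.103, "wy":0.001, "wz":-0.1, "aperture":0}, {"wx":-0.103, "wy":0.001, "wz":-0.1, "aperture":0}, {"wx":-0.103, "wy":0.001, "wz":-0.1, "aperture":0}, {"wx":-0.103, "wy":0.001, "wz":-0.1, "aperture":0}])

```text
time_s: 21.75
tcp_pos: [0.5172, 0.1177, 0.0859]
ee_rot: [3.137, 0.822, -2.099]
force: [-0.1, -0.0, -2.7]
grip_width: 0.046
gripper_force: 93.4
```

```bash
python3 to.py .573 .2 .085 47 84.8
```

```text
rotvec [-0.3158  0.0022 -0.2983] then d [-0.0587 -0.0481  0.0642] | d in present axes [-0.0669 -0.007   0.0732]
t 21.75 tcp [0.5172 0.1177 0.0859] q [-0.01  0.4  -0.38 -1.22 -0.75  0.42] F [-0.1 -0.  -2.7] grip 0.046
```

Call:
steer_hand(offsets=[{"tx":-0.022, "ty":-0.0023, "tz":0.0244, "aperture":0}, {"tx":-0.022, "ty":-0.0023, "tz":0.0244, "aperture":0}, {"tx":-0.022, "ty":-0.0023, "tz":0.0244, "aperture":0}, {"wx":-0.105, "wy":0.001, "wz":-0.099, "aperture":0}, {"wx":-0.105, "wy":0.001, "wz":-0.099, "aperture":0}, {"wx":-0.105, "wy":0.001, "wz":-0.099, "aperture":0}, {"aperture":0}])

```text
time_s: 22.62
tcp_pos: [0.5745, 0.1989, 0.0836]
ee_rot: [3.141, 0.819, -1.67]
force: [-0.2, -0.9, -2.4]
grip_width: 0.0459
gripper_force: 93.8
```

```bash
python3 to.py .573 .273 .06 47 84.8
```

```text
rotvec [-0.0053 -0.0011 -0.0058] then d [-0.033   0.0083  0.07  ] | d in present axes [-0.033   0.0088  0.0699]
t 22.625 tcp [0.5745 0.1989 0.0836] q [ 0.14  0.55 -0.1  -1.02 -0.98  0.39] F [-0.2 -0.9 -2.4] grip 0.0459
```

Call:
steer_hand(offsets=[{"wx":-0.005, "wy":-0.001, "wz":-0.006, "tx":-0.011, "ty":0.003, "tz":0.0233, "aperture":0}, {"tx":-0.011, "ty":0.003, "tz":0.0233, "aperture":0}, {"tx":-0.011, "ty":0.0025, "tz":0.0233, "aperture":0}, {"aperture":0}, {"aperture":0}])

```text
time_s: 23.25
tcp_pos: [0.5721, 0.2726, 0.0617]
ee_rot: [-3.139, 0.819, -1.659]
force: [-0.0, -0.5, -1.8]
grip_width: 0.0458
gripper_force: 93.7
```

```bash
python3 to.py .573 .273 .036 47 84.8
```

Run:
```python
from h import *
from scipy.optimize import least_squares as ls
# side view: difference against the first picture inside the board region -> tray outline
for n in('side','scene'):
    r=ctrl.read_camera(n)['image'][:,:,::-1]; cv2.imwrite(f'pics/{n}_p.png',r); a=cv2.imread(f'pics/{n}0.png')
    hs=cv2.cvtColor(r,cv2.COLOR_BGR2HSV); m=((hs[:,:,1]<60)&(hs[:,:,2]>70)&(cv2.absdiff(a,r).sum(2)>60)).astype(np.uint8)
    k,lab,st,ce=cv2.connectedComponentsWithStats(cv2.morphologyEx(m,cv2.MORPH_OPEN,np.ones((3,3))))
    for i in np.argsort(-st[1:,4])[:3]+1:
        c,_=cv2.findContours((lab==i).astype(np.uint8),0,2); b=cv2.minAreaRect(c[0]); print(n,st[i],ce[i].round(1)); print([np.round(onz(n,u,v,.05),3).tolist()[:2] for u,v in cv2.boxPoints(b)])
```

```text
rotvec [-0.0013 -0.0016  0.0014] then d [ 0.0184 -0.0008  0.0179] | d in present axes [ 0.0184 -0.0008  0.0179]
t 23.25 tcp [0.5721 0.2726 0.0617] q [ 0.26  0.59 -0.09 -1.08 -0.89  0.37] F [-0.  -0.5 -1.8] grip 0.0458
side [  494   242   146   222 13594] [561.1 371.8]
[[0.231, -0.238], [-0.07, -0.381], [-0.015, 0.231], [0.163, 0.312]]
side [ 580   46   60  261 8086] [614.2 193.1]
[[0.035, -2.61], [-0.284, -2.793], [-0.05, -0.132], [0.052, -0.084]]
side [ 220    9  154  142 5879] [299.6  80.9]
[[1.229, -0.545], [1.701, -3.333], [1.073, -2.112], [0.981, -0.337]]
scene [   0    0   25  134 1857] [ 8.1 47.7]
[[1.587, 4.204], [1.717, 4.057], [0.407, 1.027], [0.361, 1.085]]
scene [ 171  158   61   37 1043] [202.4 177.1]
[[0.499, 0.414], [0.689, 0.394], [0.621, 0.292], [0.45, 0.32]]
scene [268  73  22  30 470] [278.1  86.7]
[[1.367, 0.895], [1.465, 0.88], [1.185, 0.598], [1.109, 0.617]]
```

Call:
steer_hand(offsets=[{"tx":0.0058, "tz":0.0055, "aperture":0}, {"tx":0.0058, "tz":0.0055, "aperture":0}, {"tx":0.0044, "tz":0.0041, "aperture":0}, {"aperture":0}, {"aperture":0}])

```text
time_s: 23.98
tcp_pos: [0.5731, 0.2732, 0.0402]
ee_rot: [-3.137, 0.819, -1.657]
force: [0.0, -0.6, -2.1]
grip_width: 0.046
gripper_force: 93.7
```

```bash
python3 to.py .573 .273 .0337 47 84.8
```

```text
rotvec [-0.0015 -0.0015  0.0032] then d [0.0049 0.0001 0.0043] | d in present axes [0.0049 0.0001 0.0043]
t 23.975 tcp [0.5731 0.2732 0.0402] q [ 0.25  0.63 -0.1  -1.1  -0.88  0.42] F [ 0.  -0.6 -2.1] grip 0.046
```

Call:
steer_hand(offsets=[{"tx":0.0015, "tz":0.0014, "aperture":0}, {"tx":0.0015, "tz":0.0014, "aperture":0}, {"aperture":0}])

```text
time_s: 24.35
tcp_pos: [0.5729, 0.2732, 0.036]
ee_rot: [-3.137, 0.819, -1.657]
force: [-0.2, -0.3, -1.5]
grip_width: 0.0462
gripper_force: 93.7
```

Call:
steer_hand(offsets=[{"tx":0.0008, "tz":0.0007, "aperture":0}, {"tx":0.0004, "tz":0.0003, "aperture":0}, {"aperture":0}])

```text
time_s: 24.72
tcp_pos: [0.573, 0.2732, 0.0356]
ee_rot: [-3.136, 0.82, -1.656]
force: [-2.8, -2.2, 5.9]
grip_width: 0.0461
gripper_force: 97.7
```

```bash
python3 to.py .573 .273 .0337 47 84.8
```

```text
rotvec [-0.0012 -0.0002  0.0038] then d [0.0016 0.     0.0011] | d in present axes [0.0016 0.     0.0011]
t 24.725 tcp [0.573  0.2732 0.0356] q [ 0.25  0.64 -0.1  -1.11 -0.88  0.43] F [-2.8 -2.2  5.9] grip 0.0461
```

Call:
steer_hand(offsets=[{"aperture":0.05}, {"aperture":0.06}, {"aperture":0.075}, {"aperture":0.075}, {"tz":-0.02, "aperture":0.075}, {"tz":-0.04, "aperture":0.075}, {"tz":-0.05, "aperture":0.075}, {"aperture":0.075}])

```text
time_s: 25.72
tcp_pos: [0.5673, 0.1904, 0.1136]
ee_rot: [-3.126, 0.819, -1.652]
force: [0.1, 0.3, -0.8]
grip_width: 0.0751
gripper_force: 0.0
```

```bash
python3 to.py .5 .05 .2 47 84.8
```

Run:
```python
from h import *
for n in('side','scene'):
    cv2.imwrite(f'pics/{n}_q.png',ctrl.read_camera(n)['image'][:,:,::-1])
n='scene';r=cv2.imread('pics/scene_q.png');a=cv2.imread('pics/scene0.png')
hs=cv2.cvtColor(r,cv2.COLOR_BGR2HSV); m=((hs[:,:,1]<60)&(hs[:,:,2]>70)&(cv2.absdiff(a,r).sum(2)>60)).astype(np.uint8); m[:120]=0;m[260:]=0;m[:,:120]=0;m[:,330:]=0
c,_=cv2.findContours(cv2.morphologyEx(m,2,np.ones((3,3))),0,2); c=max(c,key=cv2.contourArea); print(cv2.contourArea(c),np.round([onz(n,u,v,.031)[:2] for u,v in cv2.approxPolyDP(c,3,True)[:,0]],3).tolist())
# expected tray rim corners
psi=np.radians(84.8);C=np.array([.580,.3485]);Q=R.from_euler('z',psi)
X=Q.apply([[.04,.095,.031],[.04,-.095,.031],[-.04,-.095,.031],[-.04,.095,.031]])+[*C,0]
print('exp',proj(n,X).round(1).tolist(),'got',cv2.approxPolyDP(c,3,True)[:,0].tolist(),X[:,:2].round(3).tolist())
# toaster moved? shift between pictures around toaster
for n,(x0,y0,x1,y1) in dict(scene=(340,135,440,215),side=(215,140,330,200)).items():
    A=cv2.imread(f'pics/{n}0.png',0)[y0:y1,x0:x1].astype(np.float32);B=cv2.imread(f'pics/{n}_q.png',0)[y0:y1,x0:x1].astype(np.float32)
    print(n,cv2.phaseCorrelate(A,B,cv2.createHanningWindow(A.shape[::-1],5)), 'meandiff',abs(A-B).mean())
```

```text
rotvec [-0.0084 -0.0013  0.0064] then d [ 0.0364  0.0543 -0.1656] | d in present axes [ 0.0362  0.0531 -0.166 ]
t 25.725 tcp [0.5673 0.1904 0.1136] q [ 0.14  0.5  -0.11 -0.99 -1.01  0.36] F [ 0.1  0.3 -0.8] grip 0.0751
975.0 [[0.674, 0.373], [0.483, 0.386], [0.476, 0.309], [0.599, 0.3]]
exp [[172.2, 189.9], [231.6, 165.8], [249.8, 174.9], [189.9, 201.0]] got [[232, 167], [173, 192], [190, 203], [230, 185]] [[0.489, 0.397], [0.678, 0.38], [0.671, 0.3], [0.482, 0.317]]
scene ((-0.13813973290570658, -0.005794124167977088), 1.058087455511093) meandiff 0.897093
side ((-0.010228031686516204, 0.05544486424537354), 0.7802058585484822) meandiff 13.363189
```

Call:
steer_hand(offsets=[{"tz":-0.05, "aperture":0.075}, {"tz":-0.05, "aperture":0.075}, {"tz":-0.04, "aperture":0.075}, {"aperture":0.075}, {"aperture":0.075}])

```text
time_s: 26.45
tcp_pos: [0.5554, 0.0922, 0.204]
ee_rot: [-3.141, 0.82, -1.66]
force: [-0.4, -0.0, -0.2]
grip_width: 0.0748
gripper_force: 0.0
```

Run:
```python
from h import *
r=ctrl.read_camera('side')['image'][:,:,::-1].copy();cv2.imwrite('pics/side_r.png',r);a=cv2.imread('pics/side0.png');n='side'
hs=cv2.cvtColor(r,cv2.COLOR_BGR2HSV); m=((hs[:,:,1]<60)&(hs[:,:,2]>60)&(cv2.absdiff(a,r).sum(2)>60)).astype(np.uint8); m[:300]=0;m[:,:100]=0;m[:,350:]=0
psi=np.radians(84.8);C=np.array([.580,.3485]);X=R.from_euler('z',psi).apply([[.04,.095,.031],[.04,-.095,.031],[-.04,-.095,.031],[-.04,.095,.031]])+[*C,0]
c,_=cv2.findContours(cv2.morphologyEx(m,2,np.ones((3,3))),0,2); c=max(c,key=cv2.contourArea);ap=cv2.approxPolyDP(c,4,True)[:,0]
print(cv2.contourArea(c),ap.tolist(),'exp',proj(n,X).round(0).tolist()); print(np.round([onz(n,u,v,.031)[:2] for u,v in ap],3).tolist())
for nm,(x0,y0,x1,y1) in dict(lemon=(325,360,380,415),onion=(330,165,367,200)).items():
    print(nm,'diff',cv2.absdiff(a,r)[y0:y1,x0:x1].mean().round(1))
print(ctrl.get_obs()['tcp_pos'])
```

```text
4465.0 [[157, 378], [250, 431], [278, 399], [186, 352], [162, 373], [163, 378]] exp [[251.0, 432.0], [155.0, 380.0], [189.0, 348.0], [281.0, 393.0]]
[[0.677, 0.376], [0.491, 0.396], [0.481, 0.33], [0.669, 0.31], [0.676, 0.364], [0.668, 0.372]]
lemon diff 3.0
onion diff 30.7
[0.55528046 0.09241744 0.20370234]
```

Run:
```python
from h import *
a=cv2.imread('pics/scene0.png');r=ctrl.read_camera('scene')['image'][:,:,::-1]
print('onion',cv2.absdiff(a,r)[268:305,475:525].mean(),'lemon',cv2.absdiff(a,r)[214:242,158:187].mean())
print(ctrl.finish_job())
```

```text
onion 2.2461261261261263 lemon 3.1206896551724137
the job is handed in; nothing more can be done
None
```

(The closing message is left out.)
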